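Hang the cookie turner on the utensil rail with its S-hook

TASK

Take the S-hook with the red sleeve off the utensil rail and, holding it by the sleeve, pass its lower end up through the hole in the handle of the turner that lies on the utensil rest. Lift the turner off the rest by the hook alone, then hang hook and turner on the rail between its posts, hanging freely and swaying no more than slightly, and let go. Leave the bare hook on the rail and the mug, the bottle, the spice jar and the bowl where they are.

Things in the scene. Friction and masses are not known exactly. Their poses are not given: they have to be found in the camera images.
- rail: Steel utensil rail fixed on the counter: a round bar of 10 mm diameter along its own y, 460 mm long, axis 315 mm above the counter, between two upright posts (14 mm thick, feet 64 mm across) at y = -230 and +230 mm. Origin on the counter under the bar's middle; z up, x away from the robot.
- rail_mid (a point): Middle of the bar, on its axis. A slim light bar (30 mm wide, 480 mm long) is fixed straight above the rail, its underside 78 mm above the rail's top: a gripper pointing straight down does not fit in there.
- hook: S-hook with the red sleeve, hanging loose on the rail: 5 mm round wire in its own x-z plane, 129 mm high, 45 g. z up as it hangs, x away from the robot. Upper bend: half circle, 14 mm radius (wire's centre line) about (0,0,42) mm; lower bend: the same about (0,0,-54). Straight slanting shank from (-14,0,42) to (14,0,-54). Origin beside the sleeve's middle.
- hook_grip (a point): Middle of the red sleeve, where to grip: a block 10 mm wide along the hook's y, 14 mm deep, 34 mm long along the shank; at (-1.75,0,0) mm in the hook's frame. With the fingers closing along the hook's y and the gripper leaning 30 to 45 degrees from vertical, its body towards the hook's -x side (the robot's), it stays clear of rail and turner.
- hook_crown (a point): Top of the upper bend, wire's centre line, at (0,0,56) mm in the hook's frame; hung, 7.5 mm above the rail's axis. The bend is open below: the rail enters between shank (-x) and the bend's free end, which points down at x = +14 mm, its end 39.5 mm above the hook's origin, beyond the rail.
- hook_bend (a point): Bottom of the lower bend, wire's centre line, at (0,0,-68) mm in the hook's frame: where the turner's hole comes to hang.
- hook_tip (a point): Free end of the lower bend, pointing up on the robot's side: very end of the wire, at (-14,0,-43.5) mm in the hook's frame. It stands 22 mm above the inner bottom of the bend and 22 mm from the shank's near side.
- rest: Blue ceramic utensil rest, fixed, 118 x 84 mm: a ramp rising 22 degrees along its own x (roughly away from the robot), a lip 8 mm above the slope at its lower end, 10 mm high cheeks on both sides, 70 mm apart. Origin on the counter straight under the turner's hole, z up; the ramp spans x = -160 to -54 mm, its upper end 59 mm above the counter.
- turner: Small flat cookie turner, 180 mm long, 4 mm thick, about 110 g: slotted steel blade 75 x 60 mm, black handle 22 mm wide, red end piece 28 mm wide. Lies loose on the ramp, blade against the lip, handle rising 22 degrees and ending free 70 mm past the ramp. Origin at the hole's centre; x to the handle's end, z out of the upper face; the blade's front edge is at x = -168 mm.
- turner_hole (a point): Centre of the 15 mm through hole in the handle's red end, the turner's origin: 12 mm from the handle's end, axis along the turner's z. At the start about 83 mm above the counter, nothing beneath.
- plain_hook: A second S-hook of bare dark steel without sleeve, same shape and size, hanging empty on the same rail; bystander. Origin and axes as for hook.
- mug: Blue mug, 82 mm across, 95 mm high, standing behind the rail; bystander. Origin at the centre of its underside.
- oil: Green oil bottle, 62 mm across, 210 mm high, standing behind the rail; bystander. Origin at the centre of its underside.
- spice: Amber spice jar with red cap, 48 mm across, 95 mm high; bystander. Origin at the centre of its underside.
- bowl: White bowl, 124 mm across, 50 mm high, with a lemon in it, on the right; bystander. Origin at the centre of its underside.
Things that resemble listed ones, but are neither listed nor needed, are in the scene too. Leave any turquoise or yellow look-alike of the turner alone.

How it is judged:
On the way:
1. the held hook carries the turner by its hole, clear of the rest, with the fingers off the turner (distance between turner_hole and hook_bend below 0.014 m and contact force between the fingers and hook above 0.5 N and contact force between the fingers and turner below 0.3 N and contact force between turner and rest below 0.02 N and height (world z) of turner_hole above 0.19 m and angle between turner's own x axis and vertical below 0.6 rad), for 0.3 s.
At the end, for the whole second after the job is handed in: The red-sleeved hook's crown is 0 to 15 mm above the rail's axis, within 10 mm of it in x and 200 mm of its middle, on the rail; the turner's hole is within 14 mm of the lower bend's bottom, turner within 20 degrees of plumb, off the rest, hole over 178 mm up; released, barely swaying (distance between turner_hole and hook_bend below 0.014 m and x of hook_crown in the frame of rail between -0.01 and 0.01 m and y of hook_crown in the frame of rail between -0.2 and 0.2 m and z of hook_crown in the frame of rail between 0.315 and 0.33 m and contact force between hook and rail above 0.3 N and height (world z) of turner_hole above 0.178 m and angle between turner's own x axis and vertical below 0.35 rad and contact force between turner and rest below 0.05 N and linear speed of turner below 0.12 m/s and linear speed of hook below 0.08 m/s and contact force between the fingers and hook below 0.05 N); the robot touches nothing.
It fails at once if the bare hook or a bystander is displaced (distance of any of plain_hook, mug, oil, spice, bowl from where it was at the start of the episode above 0.03 m).
It also fails if it takes over 72 s, if anything falls off the work surface, if the arm or the gripper's body presses on something with over 40 N, if the wrist force passes 120 N, or if a joint passes its speed limit or range.

ROBOT

A 7-joint arm with a two-finger parallel gripper is mounted at the origin on the work surface. World frame = base frame: x ahead of the robot, y to its left, z up, the work surface at z = 0. Lengths are in m, angles in rad, forces in N, time in s.
With the tool pointing down it reaches from about 0.4 to 0.9 m from the base axis. Payload 5.5 kg.
Tool frame: the origin (TCP) lies midway between the tips of the shut fingers; the grasp point (between the pads) lies 19 mm behind it; z points along the fingers, y is the line along which they close (so a half turn about z gives the same grasp; the last joint's range is limited). The gripper opens to 92 mm and grips with 3 to 60 N. Pads are 19 mm wide; open, the fingers measure 130 mm over their backs; the gripper's body (75 mm by 190 mm) begins 47 mm behind the grasp point.
Start: joints at [1.559, 0.501, -0.427, 1.55, 0.221, 1.138, -0.21], TCP at [0.176, -0.626, 0.227] pointing down, gripper open.
Joint ranges: [-2.88, 2.88], [-0.31, 2.03], [-1.54, 1.56], [0.2, 2.42], [-1.41, 4.55], [0.19, 2.02], [-2.57, 2.57]. Speed limits (rad/s): [2.57, 2.57, 3.14, 3.14, 3.14, 3.14, 3.14].

INTERFACE

Orientations are given as a unit quaternion [x, y, z, w].
In Python, from rig import env, read_camera, job_done gives the robot as it stands.
- The arm moves only by the tool step_arm, never from a script. Its argument "steps" is a list that holds one entry, the list of rows, each a list of 5 numbers: the shift along the tool's x, y, z scaled (see below), then the turn about the tool's z scaled (see below), then the closure, from -1 (fully open) to 1 (shut). A call has 1 to 8 rows; each row shifts and turns the commanded pose from where the row before left it, along the tool's axes as they then stand; what a row does not reach is not made up. The controller multiplies each number of a shift by 0.15 m and each number of a turn by 45 degrees. A row lasts 1/12 s, in which the tool goes at most 41.7 mm and 7.16 degrees, less where a joint would pass 70% of its speed; a pose out of reach is approached as far as the arm can. A call with a number of a shift or a turn outside -1 to 1 is refused whole. A call with a gripper value outside its range is refused whole. The fingers move at their own pace and stop on an object; "force" is the grip in N (left out, the last holds). Time passes only in rows, so rows that do not move let the fingers close. It gives the time, the measured TCP pose, the force, the opening and the grip force at its end, in the units of the state.
- env.state(): the state, without advancing time (a new reading comes with each control period).
- read_camera(name): name is "side" or "top" or "wrist"; returns a dict with "color" (420x560x3 uint8, red, green, blue), "intrinsics" (3x3 intrinsics, pixels), "extrinsics" (4x4, takes a point from camera to world coordinates); the wrist camera has in their place "hand_eye" (4x4, takes a point from camera to tool coordinates, whose origin is the TCP and whose axes are the flange's). Camera axes: x right, y down, z forward; pixel columns grow to the right and rows downward; lengths in m; the calibration is good to about 2 mm. A picture is of the moment at which its call begins: read the wrist's pose just before it. There is no depth.
- job_done(): hands the job in; it is judged then, once.
The state is a dict: "t": time; "q": joint angles; "qvel": joint speeds; "joint_efforts": joint torques, N m; "eef_pos": TCP position; "tool_rot": TCP orientation; "force": force on the tool from outside, world axes, zero at the start; "torque": the same for the moment, N m; "gripper_width": finger opening in m; "gripper_force": force on a finger pad.
Only numpy, scipy, OpenCV 4.12 (cv2) and the standard library are available. Lean on these libraries where they do the work, as an engineer would, in place of code of your own. Each camera call takes 0.05 s, during which the arm holds its last target. There are 200 camera calls.

## Working session

There is one attempt and no reset: what is moved stays moved. The work goes in short steps, Python scripts to look and compute and a tool call to move; the robot and the scene stay as the last step left them, time stands still between calls to the robot, and variables do not carry over. Pictures are saved under pics/ and viewed, at most 13 in all, crops included, and the job is handed in when it is done.

Besides the shell and the picture viewer there is one more tool, called as a command line: name --argument value ..., lists and objects as JSON in quotes. step_arm: Moves the arm, as the interface text tells. Its arguments: {"type":"object","properties":{"steps":{"type":"array","items":{"type":"array","items":{"type":"array","items":{"type":"number","minimum":-1,"maximum":1}}}},"force":{"type":"number"}},"required":["steps"]}

```bash
mkdir -p pics; ls; python3 - <<'E'
from rig import env, read_camera
import cv2,numpy as np
s=env.state();print({k:np.round(v,3) for k,v in s.items()})
for n in("side","top"):
    r=read_camera(n);cv2.imwrite(f"pics/{n}0.png",r["color"][:,:,::-1]);print(n,r["intrinsics"].round(1).tolist(),r["extrinsics"].round(3).tolist())
r=read_camera("wrist");print(r["hand_eye"].round(4).tolist())
E
```

```text
pics
{'t': np.float64(0.0), 'q': array([ 1.559,  0.502, -0.427,  1.551,  0.221,  1.138, -0.21 ]), 'qvel': array([-0.001,  0.   , -0.002, -0.002,  0.001,  0.001,  0.   ]), 'joint_efforts': array([ 0.0000e+00, -5.6660e+01, -5.8160e+00, -2.7912e+01, -6.9000e-02,
        3.1000e-02,  0.0000e+00]), 'eef_pos': array([ 0.176, -0.625,  0.226]), 'tool_rot': array([ 0.991,  0.137, -0.   , -0.001]), 'force': array([-0.022, -0.45 ,  0.92 ]), 'torque': array([-0.032,  0.005, -0.   ]), 'gripper_force': np.float64(0.0), 'gripper_width': np.float64(0.092)}
side [[412.4, 0.0, 274.4], [0.0, 412.4, 203.6], [0.0, 0.0, 1.0]] [[0.957, -0.204, 0.207, 0.37], [-0.29, -0.675, 0.679, -0.725], [0.001, -0.709, -0.705, 0.954], [0.0, 0.0, 0.0, 1.0]]
top [[386.9, 0.0, 285.0], [0.0, 386.9, 209.7], [0.0, 0.0, 1.0]] [[-0.021, -0.989, 0.15, 0.446], [-1.0, 0.022, 0.01, -0.026], [-0.013, -0.149, -0.989, 1.266], [0.0, 0.0, 0.0, 1.0]]
[[0.0002, -0.9577, -0.2878, 0.0778], [1.0, 0.0001, 0.0002, -0.0003], [-0.0002, -0.2878, 0.9577, -0.1565], [0.0, 0.0, 0.0, 1.0]]
```

View pics/side0.png

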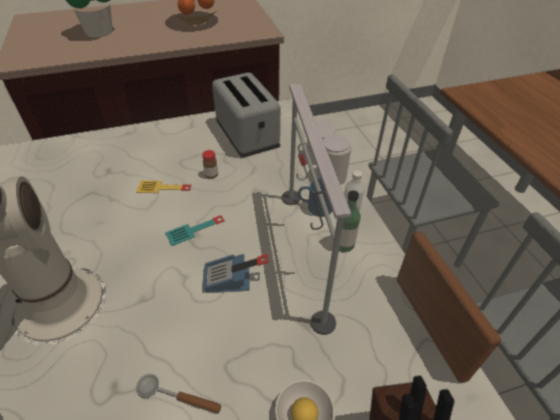

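View pics/top0.png

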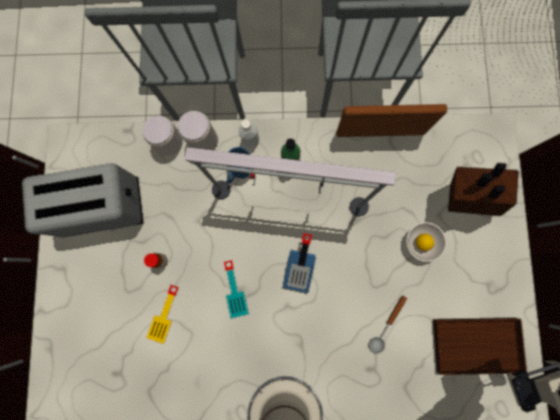

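```bash
cat > h.py <<'E'
from rig import env, read_camera
import cv2,numpy as np
from scipy.spatial.transform import Rotation as R
def cam(n):
    s=env.state() if n=="wrist" else None
    r=read_camera(n)
    if n=="wrist":
        T=np.eye(4);T[:3,:3]=R.from_quat(s["tool_rot"]).as_matrix();T[:3,3]=s["eef_pos"];E=T@r["hand_eye"]
    else: E=r["extrinsics"]
    return r["color"],r["intrinsics"],E
def ray(K,E,p):
    d=E[:3,:3]@np.linalg.solve(K,[*p,1]);return E[:3,3],d/np.linalg.norm(d)
def plane(K,E,p,z):
    o,d=ray(K,E,p);return o+d*(z-o[2])/d[2]
def tri(rs):
    A=np.zeros((3,3));b=np.zeros(3)
    for o,d in rs:
        M=np.eye(3)-np.outer(d,d);A+=M;b+=M@o
    x=np.linalg.solve(A,b);return x,[round(float(np.linalg.norm(np.cross(x-o,d)))*1000,1) for o,d in rs]
def proj(K,E,P):
    c=np.linalg.inv(E)@[*P,1];u=K@c[:3];return u[:2]/u[2]
E
python3 - <<'E'
from h import *
s,Ks,Es=cam("side");t,Kt,Et=cam("top")
for a in[(291,197),(323,322)]: print(plane(Ks,Es,a,0).round(3))
for a in[(221,190),(359,207)]: print(plane(Kt,Et,a,0).round(3))
def ctr(im,x0,y0,x1,y1):
    h=cv2.cvtColor(im[y0:y1,x0:x1],cv2.COLOR_RGB2HSV);m=(h[...,1]>140)&(h[...,2]>70)&((h[...,0]<10)|(h[...,0]>170))
    v,u=np.nonzero(m);return (u.mean()+x0,v.mean()+y0,len(u))
for n,b,c in[("turner",(250,250,275,272),(298,228,316,246)),("sleeve",(294,145,311,180),(245,165,262,190))]:
    p,q=ctr(s,*b),ctr(t,*c);print(n,p,q,tri([ray(Ks,Es,p[:2]),ray(Kt,Et,q[:2])]))
a=cv2.resize(s[130:290,180:380],None,fx=3,fy=3,interpolation=cv2.INTER_CUBIC);b=cv2.resize(t[140:300,220:400],None,fx=3,fy=3,interpolation=cv2.INTER_CUBIC)
cv2.imwrite("pics/c1.png",cv2.resize(np.hstack([s[130:290,200:340],t[150:310,210:350]]),None,fx=2.85,fy=2.85,interpolation=cv2.INTER_CUBIC)[:,:,::-1])
E
```

```text
[0.711 0.207 0.   ]
[ 0.644 -0.252  0.   ]
[0.709 0.199 0.   ]
[ 0.641 -0.258  0.   ]
turner (np.float64(261.8833333333333), np.float64(259.53333333333336), 60) (np.float64(306.1358024691358), np.float64(238.320987654321), 81) (array([ 0.53376169, -0.07680928,  0.08222305]), [1.0, 1.0])
sleeve (np.float64(302.1666666666667), np.float64(159.83333333333334), 18) (np.float64(252.0), np.float64(175.5), 12) (array([0.68880631, 0.06940557, 0.26940833]), [1.0, 1.0])
```

View pics/c1.png

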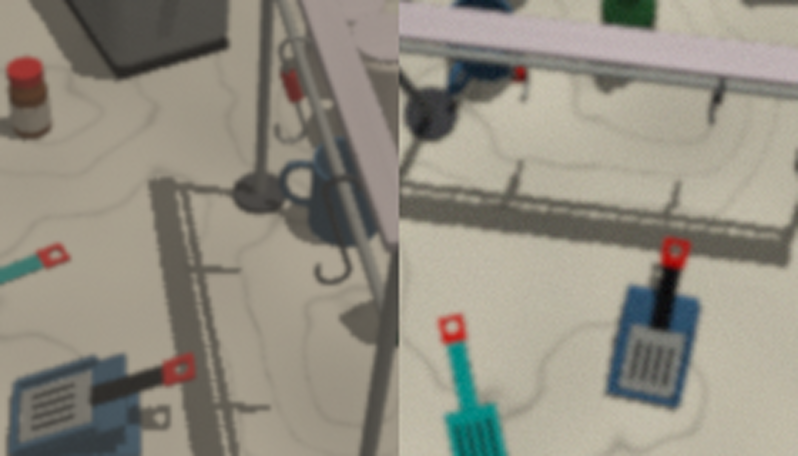

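step_arm --steps '[[[0,0,-0.25,0,-1],[0,0,-0.25,0,-1],[0,0,-0.2,0,-1]]]'

```text
t: 0.5
eef_pos: [0.1766, -0.6256, 0.3337]
tool_rot: [0.991, 0.137, 0.0, 0.0]
force: [0.8, -1.9, 0.4]
gripper_width: 0.0917
gripper_force: 0.0
```

Candidates for the hook: red-sleeved at side (302,160) and bare at side (332,265 in the crop; ~(316,222)). The red sleeve fits, and it triangulates to the stated height. Candidates for the turner: turquoise (219,220), yellow (186,187) and the black-handled steel one (262,260) on the blue rest. The last one fits.

Moving to the front.

step_arm --steps '[[[0.17,-0.195,-0.08,0,-1],[0.17,-0.195,-0.08,0,-1],[0.17,-0.195,-0.08,0,-1],[0.17,-0.195,-0.08,0,-1],[0.17,-0.195,-0.08,0,-1],[0.17,-0.195,-0.08,0,-1],[0.17,-0.195,-0.08,0,-1],[0.17,-0.195,-0.08,0,-1]]]'

```text
t: 1.17
eef_pos: [0.3097, -0.343, 0.4283]
tool_rot: [0.991, 0.137, -0.0, 0.0]
force: [0.6, -0.8, 0.2]
gripper_width: 0.0923
gripper_force: 0.0
```

step_arm --steps '[[[0.17,-0.195,-0.08,0,-1],[0.17,-0.195,-0.08,0,-1],[0.17,-0.195,-0.08,0,-1],[0.17,-0.195,-0.08,0,-1],[0.17,-0.195,-0.08,0,-1],[0.17,-0.195,-0.08,0,-1],[0.17,-0.195,-0.08,0,-1],[0.17,-0.195,-0.08,0,-1]]]'

```text
t: 1.83
eef_pos: [0.4422, -0.0622, 0.5246]
tool_rot: [0.991, 0.137, 0.0, 0.001]
force: [1.8, 0.0, 0.8]
gripper_width: 0.0924
gripper_force: 0.0
```

```bash
python3 -c "
from h import *
s=env.state();print(s['t'],s['q'].round(3),s['eef_pos'].round(3),R.from_quat(s['tool_rot']).as_matrix().round(3).tolist())"
```

```text
1.8333 [ 1.126 -0.039 -0.994  1.515 -0.031  1.647 -1.166] [ 0.442 -0.062  0.525] [[0.963, 0.271, 0.001], [0.271, -0.963, -0.002], [0.0, 0.002, -1.0]]
```

step_arm --steps '[[[0,0,0,0.134,-1],[0,0,0,0.134,-1],[0,0,0,0.134,-1],[0,0,0,0.134,-1]]]'

```text
t: 2.17
eef_pos: [0.4421, -0.0639, 0.5238]
tool_rot: [0.997, -0.075, 0.0, 0.0]
force: [0.4, -0.1, 0.6]
gripper_width: 0.0922
gripper_force: 0.0
```

step_arm --steps '[[[0.25,0,-0.1,0,-1],[0.25,0,-0.1,0,-1],[0.25,0,-0.1,0,-1],[0.25,0,-0.1,0,-1],[0.25,0,-0.1,0,-1],[0.25,0,-0.1,0,-1],[0.25,0,-0.1,0,-1],[0.25,0,-0.1,0,-1]]]'

```text
t: 2.83
eef_pos: [0.6648, -0.1036, 0.5878]
tool_rot: [0.996, -0.08, -0.025, -0.014]
force: [-0.0, -0.2, -1.4]
gripper_width: 0.0919
gripper_force: 0.0
```

```bash
python3 -c "
from h import *
s=env.state();print(s['t'],s['q'].round(3),s['eef_pos'].round(3),R.from_quat(s['tool_rot']).as_matrix().round(3).tolist())"
```

```text
2.8333 [ 0.326  0.546 -0.472  0.681  0.223  2.    -1.732] [ 0.665 -0.104  0.588] [[0.986, -0.16, -0.047], [-0.158, -0.987, 0.031], [-0.052, -0.023, -0.998]]
```

step_arm --steps '[[[0,0,-0.27,0,-1],[0,0,-0.27,0,-1],[0,0,-0.27,0,-1],[0,0,-0.27,0,-1]]]'

```text
t: 3.17
eef_pos: [0.6451, -0.1047, 0.6326]
tool_rot: [0.996, -0.084, -0.003, -0.009]
force: [0.0, -0.1, 0.4]
gripper_width: 0.092
gripper_force: 0.0
```

```bash
python3 -c "
from h import *
s=env.state();print(s['t'],s['q'].round(3),s['eef_pos'].round(3),R.from_quat(s['tool_rot']).as_matrix().round(3).tolist())"
```

```text
3.1667 [ 0.068  0.472  0.139  0.667 -0.088  2.015 -1.584] [ 0.645 -0.105  0.633] [[0.986, -0.167, -0.005], [-0.167, -0.986, 0.018], [-0.008, -0.017, -1.0]]
```

step_arm --steps '[[[0,0,-1,0,-1],[0,0,-1,0,-1],[0,0,-1,0,-1],[0,0,-1,0,-1],[0,0,-1,0,-1],[0,0,-1,0,-1],[0,0,-1,0,-1],[0,0,-1,0,-1]]]'

```text
t: 3.83
eef_pos: [0.5531, -0.0925, 0.7836]
tool_rot: [0.989, -0.083, 0.119, -0.002]
force: [-1.1, 1.0, 0.2]
gripper_width: 0.0917
gripper_force: 0.0
```

```bash
cat > st.py <<'E'
from h import *
s=env.state();M=R.from_quat(s['tool_rot']).as_matrix()
print(round(float(s['t']),2),s['q'].round(3),s['eef_pos'].round(4),M.round(3).tolist())
z=M[:,2];y=M[:,1];print('lean',np.degrees(np.arccos(-z[2])).round(1),'az',np.degrees(np.arctan2(z[1],z[0])).round(1),'yaxis z',y[2].round(3),'y az',np.degrees(np.arctan2(-y[0],y[1])).round(1),'w',s['gripper_width'].round(4),'gf',s['gripper_force'].round(1),'f',s['force'].round(1))
E
python3 st.py
```

```text
3.83 [ 1.000e-03  2.180e-01  2.040e-01  6.760e-01 -8.100e-02  2.015e+00
 -1.587e+00] [ 0.5531 -0.0925  0.7836] [[0.958, -0.164, 0.235], [-0.165, -0.986, -0.016], [0.234, -0.023, -0.972]]Traceback (most recent call last):
  File "st.py", line 4, in <module>
    z=M[:,2];y=M[:,1];print('lean',np.degrees(np.arccos(-z[2])).round(1),'az',np.degrees(np.arctan2(z[1],z[0])).round(1),'yaxis z',y[2].round(3),'y az',np.degrees(np.arctan2(-y[0],y[1])).round(1),'w',s['gripper_width'].round(4),'gf',s['gripper_force'].round(1),'f',s['force'].round(1))
                                                                                                                                                                                                        ^^^^^^^^^^^^^^^^^^^^^^^^
AttributeError: 'float' object has no attribute 'round'
```

step_arm --steps '[[[0.2,0,-1,0,-1],[0.2,0,-1,0,-1],[0.2,0,-1,0,-1],[0.2,0,-1,0,-1],[0.2,0,-1,0,-1],[0.2,0,-1,0,-1]]]'

```text
t: 4.33
eef_pos: [0.503, -0.0876, 0.8791]
tool_rot: [0.974, -0.083, 0.213, 0.005]
force: [0.7, 0.2, 1.0]
gripper_width: 0.0919
gripper_force: 0.0
```

```bash
sed -i "s/s\['gripper_width'\].round(4)/round(s['gripper_width'],4)/;s/s\['gripper_force'\].round(1)/round(s['gripper_force'],1)/" st.py
python3 st.py
```

```text
4.33 [-0.122  0.11   0.338  0.594 -0.085  2.015 -1.587] [ 0.503  -0.0876  0.8791] [[0.896, -0.163, 0.413], [-0.159, -0.986, -0.045], [0.415, -0.025, -0.91]]
lean 24.6 az -6.2 yaxis z -0.025 y az 170.6 w 0.0919 gf 0.0 f [0.7 0.2 1. ]
```

step_arm --steps '[[[0.2,0,-1,0,-1],[0.2,0,-1,0,-1],[0.2,0,-1,0,-1],[0.2,0,-1,0,-1],[0.2,0,-1,0,-1],[0.2,0,-1,0,-1],[0.2,0,-1,0,-1]]]'

```text
t: 4.92
eef_pos: [0.424, -0.0793, 0.9671]
tool_rot: [0.949, -0.079, 0.305, 0.008]
force: [-0.8, 0.5, 0.3]
gripper_width: 0.0916
gripper_force: 0.0
```

```bash
python3 st.py
```

```text
4.92 [-0.006 -0.022  0.129  0.53  -0.005  2.015 -1.618] [ 0.424  -0.0793  0.9671] [[0.802, -0.156, 0.577], [-0.146, -0.987, -0.064], [0.579, -0.033, -0.814]]
lean 35.5 az -6.3 yaxis z -0.033 y az 171.0 w 0.0916 gf 0.0 f [-0.8  0.5  0.3]
```

step_arm --steps '[[[0.2,0,-1,0,-1],[0.2,0,-1,0,-1],[0.2,0,-1,0,-1]]]'

```text
t: 5.17
eef_pos: [0.3931, -0.0793, 0.9911]
tool_rot: [0.94, -0.081, 0.331, 0.009]
force: [-0.1, -1.8, 0.4]
gripper_width: 0.0916
gripper_force: 0.0
```

step_arm --steps '[[[-0.18,0,0.2,0,-1],[-0.18,0,0.2,0,-1],[-0.18,0,0.2,0,-1],[-0.18,0,0.2,0,-1],[-0.18,0,0.2,0,-1],[-0.18,0,0.2,0,-1],[-0.18,0,0.2,0,-1],[-0.18,0,0.2,0,-1]]]'

```text
t: 5.83
eef_pos: [0.4311, -0.0937, 0.8124]
tool_rot: [0.946, -0.092, 0.311, 0.009]
force: [-2.1, -4.3, 0.2]
gripper_width: 0.0916
gripper_force: 0.0
```

```bash
python3 st.py
```

```text
5.83 [ 0.379 -0.307 -0.102  1.247 -0.116  1.57  -1.532] [ 0.4311 -0.0937  0.8124] [[0.789, -0.181, 0.587], [-0.169, -0.983, -0.075], [0.591, -0.04, -0.806]]
lean 36.3 az -7.3 yaxis z -0.04 y az 169.6 w 0.0916 gf 0.0 f [-2.1 -4.3  0.2]
```

step_arm --steps '[[[-0.076,-0.102,0.23,0,-1],[-0.076,-0.102,0.23,0,-1],[-0.076,-0.102,0.23,0,-1],[-0.076,-0.102,0.23,0,-1],[-0.076,-0.102,0.23,0,-1],[-0.076,-0.102,0.23,0,-1],[-0.076,-0.102,0.23,0,-1],[-0.076,-0.102,0.23,0,-1]]]'

```text
t: 6.5
eef_pos: [0.5541, 0.0325, 0.5482]
tool_rot: [0.949, -0.081, 0.304, 0.003]
force: [0.7, -0.3, -0.6]
gripper_width: 0.0918
gripper_force: 0.0
```

step_arm --steps '[[[-0.076,-0.102,0.23,0,-1],[-0.076,-0.102,0.23,0,-1],[-0.076,-0.102,0.23,0,-1],[-0.076,-0.102,0.23,0,-1],[0,0,0,0,-1]]]'

```text
t: 6.92
eef_pos: [0.6042, 0.0936, 0.4039]
tool_rot: [0.951, -0.08, 0.298, 0.004]
force: [-0.9, -0.9, -1.2]
gripper_width: 0.0919
gripper_force: 0.0
```

```bash
python3 st.py; python3 - <<'E'
from h import *
im,K,E=cam("wrist");cv2.imwrite("pics/w1.png",im[:,:,::-1]);np.savez("w1.npz",K=K,E=E)
print(proj(K,E,(.689,.069,.269)),proj(K,E,(.534,-.077,.082)))
E
```

```text
6.92 [ 0.135 -0.058 -0.452  1.944  0.322  0.714 -2.248] [0.6042 0.0936 0.4039] [[0.81, -0.154, 0.566], [-0.15, -0.987, -0.054], [0.567, -0.041, -0.823]]
lean 34.7 az -5.5 yaxis z -0.041 y az 171.1 w 0.0919 gf 0.0 f [-0.9 -0.9 -1.2]
[294.92112969 195.5124927 ] [428.84013184 342.32386372]
```

View pics/w1.png

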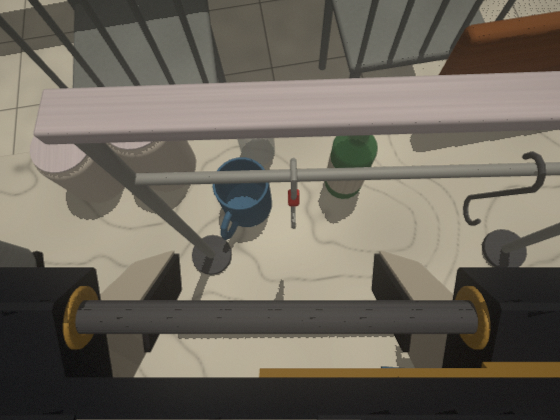

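Picture w1: the red sleeve is at (293.5,197), on the hook hanging edge-on under the bar. The bare hook is at (505,190), and the oil bottle and mug stand behind.

```bash
python3 - <<'E'
from h import *
d=np.load("w1.npz");K,E=d["K"],d["E"]
im=cv2.imread("pics/w1.png")[185:212,280:308,::-1].copy();h=cv2.cvtColor(im,cv2.COLOR_RGB2HSV);m=(h[...,1]>140)&(h[...,2]>60)&((h[...,0]<10)|(h[...,0]>170));v,u=np.nonzero(m);p=(u.mean()+280,v.mean()+185);print(p,len(u),u.min()+280,u.max()+280,v.min()+185,v.max()+185)
s,Ks,Es=cam("side");t,Kt,Et=cam("top")
P,e=tri([ray(K,E,p),ray(K,E,p),ray(Ks,Es,(302.2,159.8)),ray(Kt,Et,(252,175.5))]);print(P,e)
P,e=tri([ray(K,E,p),ray(Ks,Es,(302.2,159.8))]);print(P,e)
# rail ends in wrist view / height check
for z in(.315,): print([plane(K,E,q,z).round(4) for q in[(140,179),(293,174.5),(520,170)]])
st=env.state();M=R.from_quat(st['tool_rot']).as_matrix()
T=P-.014*0;print('tool-frame offset of sleeve from TCP',(M.T@(P-st['eef_pos'])).round(4))
E
```

```text
(np.float64(293.4791666666667), np.float64(199.21875)) 96 288 298 190 205
[0.68779011 0.07038123 0.26777354] [1.6, 1.6, 0.9, 2.5]
[0.68728979 0.07068555 0.26805235] [1.2, 1.2]
[array([0.7067, 0.1906, 0.315 ]), array([0.6898, 0.0708, 0.315 ]), array([ 0.6638, -0.1001,  0.315 ])]
tool-frame offset of sleeve from TCP [-0.0165  0.0135  0.1663]
```

step_arm --steps '[[[-0.11,0.09,0.1,0,-1],[0,0,0.2,0,-1],[0,0,0.2,0,-1],[0,0,0.2,0,-1],[0,0,0.1,0,-1],[0,0,0,0,-1]]]'

```text
t: 7.57
eef_pos: [0.661, 0.071, 0.3042]
tool_rot: [0.949, -0.083, 0.303, 0.004]
force: [-1.1, 0.0, -0.5]
gripper_width: 0.0921
gripper_force: 0.0
```

```bash
python3 st.py; python3 - <<'E'
from h import *
st=env.state();M=R.from_quat(st['tool_rot']).as_matrix();print((M.T@(np.array([.6878,.0705,.267])-st['eef_pos'])).round(4))
E
```

```text
7.57 [ 0.132  0.14  -0.425  1.993  0.582  0.506 -2.458] [0.661  0.071  0.3042] [[0.803, -0.161, 0.575], [-0.155, -0.986, -0.059], [0.576, -0.042, -0.816]]
lean 35.3 az -5.9 yaxis z -0.042 y az 170.7 w 0.0921 gf 0.0 f [-1.1  0.  -0.5]
[ 0.0001 -0.0022  0.0457]
```

step_arm --steps '[[[0,-0.015,0.15,0,-1],[0,0,0.15,0,-1],[0,0,0.1,0,-1],[0,0,0,0,-1]]]'

```text
t: 7.9
eef_pos: [0.696, 0.0707, 0.2568]
tool_rot: [0.949, -0.083, 0.304, 0.004]
force: [0.5, -0.6, 0.6]
gripper_width: 0.0915
gripper_force: 0.0
```

```bash
python3 st.py; python3 - <<'E'
from h import *
st=env.state();M=R.from_quat(st['tool_rot']).as_matrix();print((M.T@(np.array([.6878,.0705,.267])-st['eef_pos'])).round(4))
E
```

```text
7.9 [-0.016  0.25  -0.258  1.975  0.69   0.42  -2.557] [0.696  0.0707 0.2568] [[0.802, -0.16, 0.576], [-0.154, -0.986, -0.059], [0.578, -0.042, -0.815]]
lean 35.4 az -5.8 yaxis z -0.042 y az 170.8 w 0.0915 gf 0.0 f [ 0.5 -0.6  0.6]
[-0.0007  0.0011 -0.013 ]
```

step_arm --steps '[[[0,0,0,0,1],[0,0,0,0,1],[0,0,0,0,1],[0,0,0,0,1],[0,0,0,0,1],[0,0,0,0,1],[0,0,0,0,1],[0,0,0,0,1]]]' --force 40

```text
t: 8.57
eef_pos: [0.695, 0.0722, 0.2563]
tool_rot: [0.949, -0.082, 0.304, 0.004]
force: [-0.5, 0.8, -0.8]
gripper_width: 0.0432
gripper_force: 0.0
```

```bash
python3 st.py
```

```text
8.57 [-0.012  0.249 -0.265  1.976  0.692  0.419 -2.559] [0.695  0.0722 0.2563] [[0.802, -0.157, 0.576], [-0.153, -0.987, -0.056], [0.577, -0.043, -0.816]]
lean 35.4 az -5.6 yaxis z -0.043 y az 170.9 w 0.0432 gf 0.0 f [-0.5  0.8 -0.8]
```

step_arm --steps '[[[0,0,0,0,1],[0,0,0,0,1],[0,0,0,0,1],[0,0,0,0,1],[0,0,0,0,1],[0,0,0,0,1],[0,0,0,0,1],[0,0,0,0,1]]]'

```text
t: 9.23
eef_pos: [0.695, 0.0724, 0.2562]
tool_rot: [0.949, -0.082, 0.304, 0.004]
force: [0.1, -0.5, -0.2]
gripper_width: 0.0095
gripper_force: 40.0
```

```bash
python3 st.py
```

```text
9.23 [-0.013  0.25  -0.264  1.976  0.692  0.419 -2.559] [0.695  0.0724 0.2562] [[0.802, -0.157, 0.576], [-0.153, -0.987, -0.056], [0.577, -0.043, -0.816]]
lean 35.3 az -5.6 yaxis z -0.043 y az 171.0 w 0.0095 gf 40.0 f [ 0.1 -0.5 -0.2]
```

step_arm --steps '[[[0.018,-0.002,-0.042,0,1],[0.018,-0.002,-0.042,0,1],[0.018,-0.002,-0.042,0,1],[0,0,0,0,1]]]'

```text
t: 9.57
eef_pos: [0.6917, 0.0736, 0.2791]
tool_rot: [0.949, -0.082, 0.305, 0.003]
force: [0.6, -0.3, 0.0]
gripper_width: 0.0097
gripper_force: 40.0
```

```bash
python3 st.py
```

```text
9.57 [ 0.011  0.216 -0.293  1.963  0.633  0.456 -2.5  ] [0.6917 0.0736 0.2791] [[0.8, -0.157, 0.579], [-0.153, -0.987, -0.056], [0.58, -0.044, -0.814]]
lean 35.5 az -5.5 yaxis z -0.044 y az 171.0 w 0.0097 gf 40.0 f [ 0.6 -0.3  0. ]
```

step_arm --steps '[[[-0.08,0,-0.058,0,1],[-0.11,0,-0.077,0,1],[-0.16,0,-0.115,0,1],[-0.16,0,-0.115,0,1],[-0.16,0,-0.115,0,1],[0,0,0,0,1]]]'

```text
t: 10.07
eef_pos: [0.5867, 0.0908, 0.2783]
tool_rot: [0.95, -0.077, 0.302, 0.004]
force: [-1.0, 1.0, -0.7]
gripper_width: 0.0097
gripper_force: 40.0
```

```bash
python3 st.py;  python3 - <<'E'
from h import *
im,K,E=cam("wrist");np.savez("w2.npz",K=K,E=E);s,Ks,Es=cam("side");t,Kt,Et=cam("top")
cv2.imwrite("pics/w2raw.png",im[:,:,::-1])
st=env.state();M=R.from_quat(st['tool_rot']).as_matrix();G=st['eef_pos']-.013*M[:,2]
p=proj(Ks,Es,G).astype(int);q=proj(Kt,Et,G).astype(int);print(p,q)
cs=lambda a,c:cv2.resize(a[max(c[1]-45,0):c[1]+45,c[0]-40:c[0]+40],(400,450),interpolation=cv2.INTER_CUBIC)
L=cs(s,p);w=cv2.resize(im[:,120:440],(400,525))[:450]
cv2.imwrite("pics/w2.png",np.hstack([L,cv2.resize(im[180:420,180:393],(400,450))])[:,:,::-1])
E
```

```text
10.07 [-0.416  0.022  0.064  2.177  0.607  0.449 -2.57 ] [0.5867 0.0908 0.2783] [[0.806, -0.149, 0.574], [-0.144, -0.988, -0.054], [0.575, -0.039, -0.817]]
lean 35.2 az -5.4 yaxis z -0.039 y az 171.4 w 0.0097 gf 40.0 f [-1.   1.  -0.7]
[261 156] [243 214]
```

View pics/w2.png

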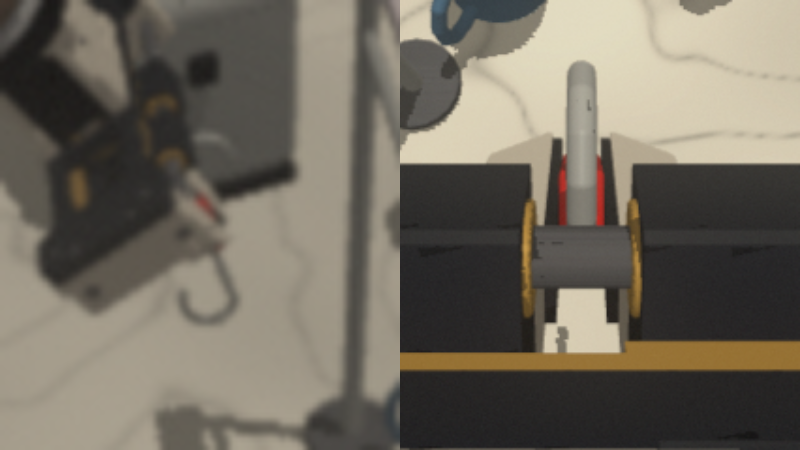

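```bash
cat >> h.py <<'E'
# hook pose in tool frame, from the grip moment (hook hanging upright)
Mg=R.from_quat([0.949,-0.082,0.304,0.004]).as_matrix();Tg=np.array([.695,.0724,.2562])
yh=-Mg[:,1];xh=np.cross(yh,[0,0,1]);xh/=np.linalg.norm(xh);zh=np.cross(xh,yh)
Sg=np.array([.6878,.0705,.267]);v=Mg.T@(Sg-Tg);v[1]=0;Sg=Tg+Mg@v
Rh=np.c_[xh,yh,zh];RhT=Mg.T@Rh;OhT=v-RhT@np.array([-.00175,0,0])
PT=dict(tip=(-14,0,-43.5),bend=(0,0,-68),crown=(0,0,56),grip=(-1.75,0,0))
def hook(n,s=None):
    s=s or env.state();M=R.from_quat(s["tool_rot"]).as_matrix()
    return s["eef_pos"]+M@(OhT+RhT@(np.array(PT[n])/1000))
def totool(w):
    return R.from_quat(env.state()["tool_rot"]).as_matrix().T@np.array(w)/.15
E
python3 - <<'E'
from h import *
d=np.load("w2.npz");s,Ks,Es=cam("side");t,Kt,Et=cam("top")
print(v,{n:hook(n).round(4) for n in PT})
for n in PT: print(n,proj(Ks,Es,hook(n)).round(1),proj(d["K"],d["E"],hook(n)).round(1))
print("obs side bend (263,175) tip (257.6,169.4); wrist crown ~(277,215)")
# turner direction: blade pixel centre on plane z~.03..
for z in(.03,.035,.04): print(plane(Ks,Es,(218,272),z).round(3),plane(Kt,Et,(299,272),z).round(3))
M=R.from_quat(env.state()["tool_rot"]).as_matrix();T=np.eye(4);T[:3,:3]=M
he=read_camera("wrist")["hand_eye"]
for P in[(.42,-.06,.3),(.44,-.06,.26),(.45,-.06,.3)]:
    T[:3,3]=P;print(P,proj(d["K"],T@he,(.534,-.077,.082)).round(0),proj(d["K"],T@he,(.43,-.07,.03)).round(0))
print(totool(np.array([.44,-.06,.28])-env.state()["eef_pos"]).round(3))
E
```

```text
[ 0.00075924  0.         -0.01284443] {'tip': array([0.5723, 0.0915, 0.2465]), 'bend': array([0.5863, 0.0903, 0.222 ]), 'crown': array([0.5857, 0.0855, 0.3459]), 'grip': array([0.5842, 0.0879, 0.2899])}
tip [257.9 169.5] [281.4 306.4]
bend [263.3 175.8] [280.9 285.8]
crown [262.7 139.2] [286.1 235.2]
grip [262.3 156.5] [282.8 271.1]
obs side bend (263,175) tip (257.6,169.4); wrist crown ~(277,215)
[ 0.417 -0.044  0.03 ] [ 0.433 -0.054  0.03 ]
[ 0.416 -0.048  0.035] [ 0.433 -0.054  0.035]
[ 0.416 -0.051  0.04 ] [ 0.433 -0.053  0.04 ]
(0.42, -0.06, 0.3) [283. 201.] [292. 298.]
(0.44, -0.06, 0.26) [285. 205.] [295. 313.]
(0.45, -0.06, 0.3) [287. 225.] [297. 324.]
[-0.658  1.122 -0.527]
```

step_arm --steps '[[[-0.11,0.187,-0.088,0,1],[-0.11,0.187,-0.088,0,1],[-0.11,0.187,-0.088,0,1],[-0.11,0.187,-0.088,0,1],[-0.11,0.187,-0.088,0,1],[-0.11,0.187,-0.088,0,1],[0,0,0,0,1],[0,0,0,0,1]]]'

```text
t: 11.03
eef_pos: [0.4657, -0.0379, 0.2814]
tool_rot: [0.951, -0.085, 0.298, 0.005]
force: [0.4, 0.6, -0.4]
gripper_width: 0.0096
gripper_force: 40.0
```

```bash
python3 st.py;  python3 - <<'E'
from h import *
im,K,E=cam("wrist");np.savez("w3.npz",K=K,E=E)
p=proj(K,E,(.534,-.077,.082)).astype(int);print(p,K[0,0])
x0,y0=max(p[0]-100,0),max(p[1]-75,0)
c=im[y0:y0+150,x0:x0+200];cv2.imwrite("pics/w3.png",cv2.resize(c,None,fx=4,fy=4,interpolation=cv2.INTER_CUBIC)[:,:,::-1]);print(x0,y0)
E
```

```text
11.03 [-0.034 -0.277 -0.007  2.414  0.207  0.411 -1.954] [ 0.4657 -0.0379  0.2814] [[0.808, -0.164, 0.567], [-0.158, -0.986, -0.061], [0.568, -0.04, -0.822]]
lean 34.7 az -6.1 yaxis z -0.04 y az 170.5 w 0.0096 gf 40.0 f [ 0.4  0.6 -0.4]
[309 229] 363.498455194453
209 154
```

View pics/w3.png

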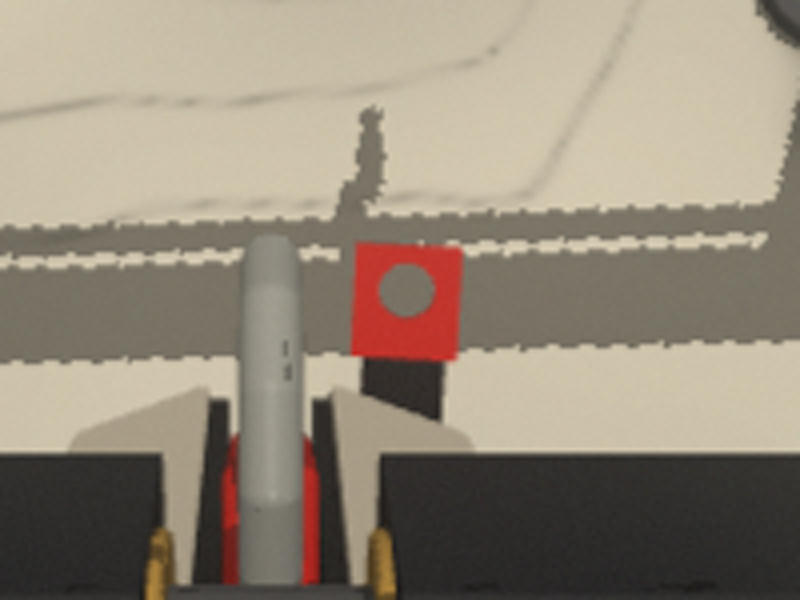

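Picture w3: the turner's hole is at crop (406,290), which is pixel (310.5,226.5). The handle is nearly parallel to the held hook, whose wire is at pixel column 277.

```bash
python3 - <<'E'
from h import *
d=np.load("w3.npz");K,E=d["K"],d["E"];s,Ks,Es=cam("side");t,Kt,Et=cam("top")
r=ray(K,E,(310.5,226.5))
print(tri([r,ray(Ks,Es,(261.9,259.5))]),tri([r,r,ray(Ks,Es,(261.9,259.5)),ray(Kt,Et,(306.1,238.3))]),[plane(K,E,(310.5,226.5),z).round(4) for z in(.081,.083,.085)])
# handle heading: handle-end mid and handle neck mid
c=[(209+a/4,154+b/4) for a,b in((409,247),(402,385))];A=plane(K,E,c[0],.087);B=plane(K,E,c[1],.074);print("heading",np.degrees(np.arctan2(*(A-B)[[1,0]])),"len",np.linalg.norm(A-B))
print({n:hook(n).round(4) for n in PT},"hook heading",np.degrees(np.arctan2(*(hook("bend")-hook("tip"))[[1,0]])))
print("obs-pred crown col", proj(K,E,hook("crown")).round(1))
E
```

```text
(array([ 0.53409143, -0.07807862,  0.08479648]), [1.8, 1.8]) (array([ 0.53472162, -0.07764819,  0.0845763 ]), [1.2, 1.2, 2.3, 0.9]) [array([ 0.5369, -0.0784,  0.081 ]), array([ 0.5364, -0.0782,  0.083 ]), array([ 0.5358, -0.078 ,  0.085 ])]
heading -13.108063722992023 len 0.03662357675645142
{'tip': array([ 0.4472, -0.0295,  0.2485]), 'bend': array([ 0.4609, -0.0307,  0.2239]), 'crown': array([ 0.4617, -0.0358,  0.3478]), 'grip': array([ 0.4596, -0.0332,  0.2919])} hook heading -4.76353694573096
obs-pred crown col [263.  251.7]
```

```bash
python3 st.py; python3 - <<'E'
from h import *
print(OhT,RhT.round(4).tolist(),env.state()["tool_rot"])
d=np.load("w3.npz");print(d["E"].round(4).tolist());
s=env.state();c=hook("crown",s);print(c,s["eef_pos"]);M=R.from_quat(s['tool_rot']).as_matrix();print(M.T@(c-s["eef_pos"]))
im,K,E=cam("wrist");print(proj(K,E,hook("crown",s)),proj(K,E,hook("grip",s)))
E
```

```text
11.18 [-0.045 -0.275 -0.005  2.414  0.207  0.411 -1.953] [ 0.4662 -0.0338  0.2809] [[0.81, -0.155, 0.566], [-0.15, -0.987, -0.055], [0.567, -0.04, -0.823]]
lean 34.7 az -5.6 yaxis z -0.04 y az 171.1 w 0.0101 gf 40.0 f [-0.2  0.1 -0.3]
[ 2.18692175e-03  1.47034683e-20 -1.18323992e-02] [[0.8158, 0.0, 0.5783], [0.0, -1.0, -0.0], [0.5783, -0.0, -0.8158]] [ 0.95123426 -0.08015989  0.29784596  0.00394374]
[[-0.1639, -0.9364, 0.3102, 0.4389], [-0.9857, 0.1682, -0.013, -0.0403], [-0.04, -0.3079, -0.9506, 0.4539], [0.0, 0.0, 0.0, 1.0]]
[ 0.46166966 -0.03582913  0.34777999] [ 0.46623183 -0.03381615  0.28085675]
[ 3.45720232e-02 -3.03576608e-18 -5.75183402e-02]
[276.79696582 251.02636969] [276.57436886 282.21684896]
```

```bash
python3 - <<'E'
from h import *
im,K,E=cam("wrist");np.savez("w4.npz",K=K,E=E)
h=cv2.cvtColor(im,cv2.COLOR_RGB2HSV);m=((h[...,1]>150)&(h[...,2]>90)&((h[...,0]<10)|(h[...,0]>170))).astype(np.uint8)
m[:,:290]=0;m[:150]=0
cs,hi=cv2.findContours(m,cv2.RETR_CCOMP,cv2.CHAIN_APPROX_NONE)
for i,c in enumerate(cs):
    if hi[0][i][3]>=0 and cv2.contourArea(c)>40: (u,v_),r,a=cv2.fitEllipse(c);print("hole",u,v_,r);p=(u,v_)
s,Ks,Es=cam("side");t,Kt,Et=cam("top");r=ray(K,E,p)
print(tri([r,ray(Ks,Es,(261.9,259.5))]),tri([r,r,ray(Ks,Es,(261.9,259.5)),ray(Kt,Et,(306.1,238.3))]),[plane(K,E,p,z).round(4) for z in(.083,.085)])
E
```

```text
hole 315.65936279296875 225.41436767578125 (14.865507125854492, 15.170621871948242)
(array([ 0.53441567, -0.07787568,  0.08462328]), [2.0, 2.0]) (array([ 0.53499943, -0.07751179,  0.08461325]), [1.5, 1.5, 2.6, 0.8]) [array([ 0.5369, -0.0779,  0.083 ]), array([ 0.5364, -0.0777,  0.085 ])]
```

step_arm --steps '[[[0.193,0.059,0.13,0,1],[0.193,0.059,0.13,0,1],[0.193,0.059,0.13,0,1],[0.193,0.059,0.13,0,1],[0,0,0,0,1],[0,0,0,0,1]]]'

```text
t: 11.88
eef_pos: [0.5991, -0.0902, 0.2796]
tool_rot: [0.952, -0.08, 0.297, 0.004]
force: [0.3, -0.4, -0.1]
gripper_width: 0.0096
gripper_force: 40.0
```

step_arm --steps '[[[-0.138,0.01,0.2,0,1],[-0.138,0.01,0.2,0,1],[-0.138,0.01,0.2,0,1],[0,0,0,0,1],[0,0,0,0,1]]]'

```text
t: 12.3
eef_pos: [0.5953, -0.0819, 0.2127]
tool_rot: [0.954, -0.078, 0.289, -0.009]
force: [0.4, -0.2, -0.5]
gripper_width: 0.0099
gripper_force: 40.0
```

```bash
cat > go.py <<'E'
from h import *
import sys
H=np.array([.5355,-.0777,.084])
t=hook("tip");print("tip",t.round(4),"rel hole",(t-H).round(4),"bend",hook("bend").round(4),"crown",hook("crown").round(4))
if len(sys.argv)>1:
    g=H+np.array(eval(sys.argv[1]));d=g-t;print("d",d.round(4),"tool units",totool(d).round(3))
E
python3 st.py; python3 go.py "(.044,-.0086,-.018)"
```

```text
12.3 [-0.297  0.135  0.441  2.236 -0.463  0.218 -1.187] [ 0.5953 -0.0819  0.2127] [[0.82, -0.144, 0.554], [-0.154, -0.988, -0.029], [0.551, -0.062, -0.832]]
lean 33.7 az -2.9 yaxis z -0.062 y az 171.7 w 0.0099 gf 40.0 f [ 0.4 -0.2 -0.5]
tip [ 0.5757 -0.0771  0.1808] rel hole [0.0402 0.0006 0.0968] bend [ 0.589  -0.0775  0.1559] crown [ 0.5918 -0.0856  0.2796]
d [ 0.0038 -0.0092 -0.1148] tool units [-0.391  0.104  0.653]
```

step_arm --steps '[[[-0.1,0.025,0.165,0,1],[-0.1,0.025,0.165,0,1],[0,0,0,0,1],[0,0,0,0,1]]]'

```text
t: 12.63
eef_pos: [0.5964, -0.08, 0.1896]
tool_rot: [0.954, -0.077, 0.288, -0.015]
force: [1.3, 0.7, -0.5]
gripper_width: 0.0097
gripper_force: 40.0
```

```bash
python3 st.py; python3 go.py "(.044,-.0086,-.018)"
```

```text
12.63 [-0.346  0.19   0.511  2.251 -0.826  0.201 -0.832] [ 0.5964 -0.08    0.1896] [[0.822, -0.139, 0.552], [-0.156, -0.988, -0.016], [0.547, -0.073, -0.834]]
lean 33.5 az -1.7 yaxis z -0.073 y az 172.0 w 0.0097 gf 40.0 f [ 1.3  0.7 -0.5]
tip [ 0.5767 -0.0749  0.1578] rel hole [0.0412 0.0028 0.0738] bend [ 0.5899 -0.0749  0.1329] crown [ 0.5931 -0.0845  0.2564]
d [ 0.0028 -0.0114 -0.0918] tool units [-0.308  0.117  0.522]
```

```bash
cat > fk.py <<'E'
import numpy as np
from scipy.spatial.transform import Rotation as R
from scipy.optimize import least_squares
D=[([1.559,.502,-.427,1.551,.221,1.138,-.21],[.176,-.625,.226]),([1.126,-.039,-.994,1.515,-.031,1.647,-1.166],[.442,-.062,.525]),
([-.006,-.022,.129,.53,-.005,2.015,-1.618],[.424,-.0793,.9671]),([.379,-.307,-.102,1.247,-.116,1.57,-1.532],[.4311,-.0937,.8124]),
([-.013,.25,-.264,1.976,.692,.419,-2.559],[.695,.0724,.2562]),([-.045,-.275,-.005,2.414,.207,.411,-1.953],[.4662,-.0338,.2809]),
([-.346,.19,.511,2.251,-.826,.201,-.832],[.5964,-.08,.1896]),([.068,.472,.139,.667,-.088,2.015,-1.584],[.645,-.105,.633])]
def fk(q,L):
    T=R.from_euler('Z',q[0]);p=np.array([0,0,L[0]])
    T=T*R.from_euler('Y',q[1]);p=p+T.apply([0,0,L[1]]);T=T*R.from_euler('Z',q[2]);p=p+T.apply([L[2],0,0])
    T=T*R.from_euler('Y',q[3]);p=p+T.apply([L[3],0,L[4]]);T=T*R.from_euler('Z',q[4])
    T=T*R.from_euler('Y',q[5]);p=p+T.apply([L[5],0,L[6]]);T=T*R.from_euler('Z',q[6]+L[7]);return p,T
if __name__=="__main__":
    Qs={0:[.991,.137,0,-.001],4:[.949,-.082,.304,.004],5:[.951,-.080,.298,.004],6:[.954,-.077,.288,-.015]}
    def f(L):
        r=[]
        for i,(q,p) in enumerate(D):
            a,T=fk(q,L);r+=list(a-p)
            if i in Qs: r+=list(.3*(R.from_quat(Qs[i]).inv()*T).as_rotvec())
        return r
    b=min((least_squares(f,[.35,.4,0,0,.4,0,.3,a]) for a in(0,1.57,3.14,-1.57)),key=lambda s:s.cost)
    print(b.cost,b.x.round(4).tolist(),np.abs(b.fun).max())
E
python3 fk.py
```

```text
0.5150625920421706 [1.251, -0.0112, 0.0874, 0.1527, 0.4617, 0.2992, 0.5808, -1.4781] 0.7229932375294222
```

```bash
sed -i "s/^def fk(q,L):/SG=np.ones(7)\ndef fk(q,L):\n    q=np.array(q)*SG/" fk.py; cat > fit.py <<'E'
import fk,numpy as np,itertools
from fk import *
Qs={0:[.991,.137,0,-.001],4:[.949,-.082,.304,.004],5:[.951,-.080,.298,.004],6:[.954,-.077,.288,-.015]}
def f(L):
    r=[]
    for i,(q,p) in enumerate(D):
        a,T=fk.fk(q,L);r+=list(a-p)
        if i in Qs: r+=list(.3*(R.from_quat(Qs[i]).inv()*T).as_rotvec())
    return r
best=None
for s in itertools.product([1,-1],repeat=4):
    fk.SG=np.array([s[0],1,s[1],1,s[2],1,s[3]])
    for a in(0,1.57,3.14,-1.57):
        b=least_squares(f,[.35,.4,0,0,.4,0,.3,a])
        if best is None or b.cost<best[0]: best=(b.cost,fk.SG.tolist(),b.x.round(4).tolist(),np.abs(b.fun).max())
print(best)
E
python3 fit.py
```

```text
Traceback (most recent call last):
  File "fit.py", line 14, in <module>
    b=least_squares(f,[.35,.4,0,0,.4,0,.3,a])
  File "fit.py", line 7, in f
    a,T=fk.fk(q,L);r+=list(a-p)
        ^^^^^
AttributeError: 'function' object has no attribute 'fk'
```

```bash
sed -i "s/^import fk,/import fk as F,/;s/fk\.SG/F.SG/g;s/fk\.fk(/F.fk(/g" fit.py; python3 fit.py
```

```text
(np.float64(0.0026300811062724755), [-1, 1, -1, 1, -1, 1, -1], [0.3531, 0.5174, -0.0065, 0.0015, 0.4709, 0.0033, 0.3818, 1.5712], np.float64(0.029474904898234504))
```

```bash
cat > fk.py <<'E'
import numpy as np
from scipy.spatial.transform import Rotation as R
from scipy.optimize import least_squares
D=[([1.559,.502,-.427,1.551,.221,1.138,-.21],[.176,-.625,.226]),([1.126,-.039,-.994,1.515,-.031,1.647,-1.166],[.442,-.062,.525]),
([-.006,-.022,.129,.53,-.005,2.015,-1.618],[.424,-.0793,.9671]),([.379,-.307,-.102,1.247,-.116,1.57,-1.532],[.4311,-.0937,.8124]),
([-.013,.25,-.264,1.976,.692,.419,-2.559],[.695,.0724,.2562]),([-.045,-.275,-.005,2.414,.207,.411,-1.953],[.4662,-.0338,.2809]),
([-.346,.19,.511,2.251,-.826,.201,-.832],[.5964,-.08,.1896]),([.068,.472,.139,.667,-.088,2.015,-1.584],[.645,-.105,.633]),
([-.416,.022,.064,2.177,.607,.449,-2.57],[.5867,.0908,.2783]),([.132,.14,-.425,1.993,.582,.506,-2.458],[.661,.071,.3042])]
Qs={0:[.991,.137,0,-.001],2:[.949,-.079,.305,.008],3:[.946,-.092,.311,.009],4:[.949,-.082,.304,.004],5:[.951,-.080,.298,.004],6:[.954,-.077,.288,-.015],7:[.996,-.084,-.003,-.009],9:[.949,-.083,.303,.004]}
def fk(q,L):
    q=np.array(q)*[-1,1,-1,1,-1,1,-1]
    T=R.from_euler('Z',q[0]+L[8]);p=np.array([0,0,L[0]])
    T=T*R.from_euler('Y',q[1]);p=p+T.apply([L[2],L[9],L[1]]);T=T*R.from_euler('Z',q[2]+L[10])
    T=T*R.from_euler('Y',q[3]);p=p+T.apply([L[3],L[11],L[4]]);T=T*R.from_euler('Z',q[4]+L[12])
    T=T*R.from_euler('Y',q[5]);p=p+T.apply([L[5],L[13],L[6]]);T=T*R.from_euler('Z',q[6]+L[7]);return p,T
def f(L):
    r=[]
    for i,(q,p) in enumerate(D):
        a,T=fk(q,L);r+=list(a-p)
        if i in Qs: r+=list(.3*(R.from_quat(Qs[i]).inv()*T).as_rotvec())
    return r
L=least_squares(f,[.3531,.5174,-.0065,.0015,.4709,.0033,.3818,1.5712]+[0]*6).x
if __name__=="__main__": print(L.round(3).tolist(),np.abs(f(L)).reshape(-1,3).max(1).round(4))
E
python3 fk.py
```

```text
[0.347, 0.505, 0.0, 0.0, 0.471, 0.0, 0.363, 1.57, -0.001, -0.015, 0.001, -0.011, 0.001, -0.001] [0.0003 0.0002 0.     0.0001 0.0005 0.0005 0.0004 0.0003 0.0004 0.0002
 0.0003 0.0001 0.0003 0.0005 0.0006 0.0001 0.0002 0.0001]
```

```bash
cat > ik.py <<'E'
from h import *
from fk import fk,L,least_squares
lo=np.array([-2.88,-.31,-1.54,.2,-1.41,.195,-2.56]);hi=np.array([2.88,2.03,1.56,2.41,4.55,2.01,2.56])
def solve(tip,head,wr,q0,roll=0,pitch=0):
    # desired hook orientation: heading head deg, upright
    W=R.from_euler('ZYX',[head,pitch,roll],degrees=True)*R.from_matrix(RhT).inv();off=OhT+RhT@(np.array(PT["tip"])/1e3)
    def g(q):
        p,T=fk(q,L);return np.r_[(p+T.apply(off)-tip)*20,wr*(W.inv()*T).as_rotvec()]
    s=least_squares(g,np.clip(q0,lo+1e-3,hi-1e-3),bounds=(lo,hi));p,T=fk(s.x,L)
    hk=(T*R.from_matrix(RhT)).as_euler('ZYX',degrees=True)
    return s.cost,s.x,(p+T.apply(off)-tip)*1e3,hk
if __name__=="__main__":
    rng=np.random.default_rng(0);H=np.array([.5355,-.0777,.084])
    for nm,d in(("pre",(.044,-.0086,-.018)),("under",(0,0,-.018)),("in",(0,0,.015)),("up",(-.05,0,.06))):
        for head in(-8,):
            res=[solve(H+d,head,1,rng.uniform(lo,hi)) for _ in range(60)];res.sort(key=lambda r:r[0])
            seen=[]
            for r in res:
                if len(seen)<3 and all(np.abs(r[1]-x).max()>.4 for x in seen): seen.append(r[1]);print(nm,round(r[0],4),r[1].round(2),r[2].round(1),r[3].round(1))
E
python3 ik.py
```

```text
pre 0.0 [-0.43  0.44  0.6   2.32  3.96  0.26  0.62] [ 0. -0.  0.] [-8.  0.  0.]
pre 0.0 [ 0.32  0.39 -0.27  2.3   2.48  0.2   2.23] [0. 0. 0.] [-8.  0.  0.]
pre 0.0 [-0.79  0.66  1.07  2.33  4.26  0.53  0.19] [-0.  0. -0.] [-8. -0. -0.]
under 0.0 [ 0.7   0.41 -0.7   2.39  2.22  0.33  2.54] [0. 0. 0.] [-8.  0. -0.]
under 0.0 [ 0.25  0.33 -0.19  2.4   2.7   0.22  1.98] [-0. -0. -0.] [-8.  0. -0.]
under 0.0 [-0.01  0.32  0.09  2.41  3.08  0.2   1.56] [ 0. -0.  0.] [-8.  0.  0.]
in 0.0 [-0.59  0.3   0.74  2.41  4.09  0.2   0.51] [ 0. -0.  0.] [-8.   0.1  0. ]
in 0.0 [ 0.54  0.27 -0.51  2.38  2.14  0.2   2.56] [-0.  0. -0.] [-8.  -0.2 -0. ]
in 0.0001 [-1.05  1.05  1.56  2.41  4.42  1.02 -0.11] [ 0.1 -0.   0. ] [-8.   0.7  0. ]
up 0.0012 [ 1.24  0.17 -1.19  2.4   1.02  0.2  -2.56] [ 0.  -0.   0.2] [-7.5  2.7  0.3]
up 0.0046 [-0.99  0.09  1.16  2.41 -0.51  0.2  -1.09] [ 0.5 -0.1  0.2] [-7.7  5.4  0.5]
up 0.0048 [-1.23  0.43  1.56  2.41 -1.28  0.49 -0.39] [ 0.6 -0.1  0.3] [-7.9  5.6  0.1]
```

```bash
cat > loc.py <<'E'
from ik import *
q0=env.state()["q"];H=np.array([.5355,-.0777,.084]);rng=np.random.default_rng(1)
hi2=hi.copy();hi2[4]=1.2
import ik
ik.hi=hi2
for nm,d in(("pre",(.044,-.0086,-.018)),("under",(0,0,-.018)),("in",(0,0,.015))):
    res=[solve(H+d,-8,w,rng.uniform(lo,hi2) if k else q0,roll=-3) for w in(.3,) for k in range(40)];r0=res[0];res.sort(key=lambda r:r[0])
    for r in[r0]+res[:1]: print(nm,round(r[0],4),r[1].round(2),r[2].round(1),r[3].round(1))
E
python3 loc.py; python3 go.py; python3 -c "
from h import *
M=R.from_quat(env.state()['tool_rot']);print((M*R.from_matrix(RhT)).as_euler('ZYX',degrees=True))"
```

```text
pre 0.0006 [-0.55  0.47  0.71  2.23 -1.41  0.2  -0.32] [0. 0. 0.] [-8.5  6.5 -3.2]
pre 0.0006 [-0.55  0.47  0.71  2.23 -1.41  0.2  -0.32] [0. 0. 0.] [-8.5  6.5 -3.2]
under 0.0009 [-0.65  0.43  0.79  2.31 -1.41  0.2  -0.32] [0. 0. 0.] [-8.7  7.9 -3.4]
under 0.0009 [-0.65  0.43  0.79  2.31 -1.41  0.2  -0.32] [0. 0. 0.] [-8.7  7.9 -3.4]
in 0.0003 [-0.79  0.37  0.94  2.34 -1.41  0.2  -0.31] [0. 0. 0.] [-8.4  4.8 -3.2]
in 0.0003 [-0.79  0.37  0.94  2.34 -1.41  0.2  -0.31] [0. 0. 0.] [-8.4  4.8 -3.2]
tip [ 0.5767 -0.0749  0.1578] rel hole [0.0412 0.0028 0.0738] bend [ 0.5899 -0.0749  0.1329] crown [ 0.5931 -0.0845  0.2564]
[-7.84321314  2.05843978  4.1679914 ]
```

step_arm --steps '[[[-0.1,0.03,0.17,0,1],[-0.1,0.03,0.17,0,1],[-0.1,0.03,0.17,0,1],[0,0,0,0,1]]]'

```text
t: 12.97
eef_pos: [0.5995, -0.0824, 0.1416]
tool_rot: [0.957, -0.076, 0.28, -0.019]
force: [-0.4, -1.3, -0.4]
gripper_width: 0.0097
gripper_force: 40.0
```

```bash
echo "M=R.from_quat(env.state()['tool_rot']);print('hook ZYX',(M*R.from_matrix(RhT)).as_euler('ZYX',degrees=True).round(1))" >> go.py; python3 st.py; python3 go.py "(.044,-.0086,-.018)"
```

```text
12.97 [-0.252  0.299  0.434  2.26  -1.382  0.191 -0.276] [ 0.5995 -0.0824  0.1416] [[0.832, -0.134, 0.539], [-0.156, -0.988, -0.006], [0.533, -0.079, -0.842]]
lean 32.6 az -0.6 yaxis z -0.079 y az 172.3 w 0.0097 gf 40.0 f [-0.4 -1.3 -0.4]
tip [ 0.5793 -0.0771  0.1102] rel hole [0.0438 0.0006 0.0262] bend [ 0.5922 -0.0768  0.0851] crown [ 0.5973 -0.0874  0.2085]
d [ 0.0002 -0.0092 -0.0442] tool units [-0.147  0.084  0.249]
hook ZYX [-7.5  3.   4.5]
```

step_arm --steps '[[[-0.08,0.04,0.13,0,1],[-0.08,0.04,0.13,0,1],[0,0,0,0,1],[0,0,0,0,1]]]'

```text
t: 13.3
eef_pos: [0.6047, -0.0948, 0.1155]
tool_rot: [0.961, -0.076, 0.265, -0.021]
force: [-0.6, -0.1, -1.0]
gripper_width: 0.0096
gripper_force: 40.0
```

```bash
python3 st.py; python3 go.py "(.044,-.0086,-.018)"
```

```text
13.3 [-0.115  0.358  0.317  2.228 -1.399  0.191 -0.231] [ 0.6047 -0.0948  0.1155] [[0.848, -0.134, 0.513], [-0.157, -0.988, 0.0], [0.506, -0.081, -0.858]]
lean 30.9 az 0.0 yaxis z -0.081 y az 172.3 w 0.0096 gf 40.0 f [-0.6 -0.1 -1. ]
tip [ 0.5835 -0.0894  0.0847] rel hole [ 0.048  -0.0117  0.0007] bend [ 0.5956 -0.089   0.0592] crown [ 0.6045 -0.1002  0.1824]
d [-0.004   0.0031 -0.0187] tool units [-0.089 -0.007  0.093]
hook ZYX [-7.4  4.8  4.6]
```

step_arm --steps '[[[-0.05,0,0.05,0,1],[-0.05,0,0.05,0,1],[0,0,0,0,1],[0,0,0,0,1]]]'

```text
t: 13.63
eef_pos: [0.6021, -0.0928, 0.1031]
tool_rot: [0.963, -0.074, 0.256, -0.023]
force: [-0.4, 0.2, 0.8]
gripper_width: 0.0092
gripper_force: 40.0
```

```bash
python3 st.py; python3 go.py "(.02,-.004,-.018)"
```

```text
13.63 [-0.097  0.381  0.297  2.224 -1.407  0.191 -0.221] [ 0.6021 -0.0928  0.1031] [[0.858, -0.132, 0.497], [-0.155, -0.988, 0.005], [0.491, -0.082, -0.868]]
lean 29.8 az 0.6 yaxis z -0.082 y az 172.4 w 0.0092 gf 40.0 f [-0.4  0.2  0.8]
tip [ 0.5803 -0.0874  0.0727] rel hole [ 0.0448 -0.0097 -0.0113] bend [ 0.5919 -0.0869  0.047 ] crown [ 0.6031 -0.0985  0.1699]
d [-0.0248  0.0057 -0.0067] tool units [-0.17  -0.012 -0.043]
hook ZYX [-7.1  5.8  4.7]
```

step_arm --steps '[[[-0.08,-0.006,-0.025,0,1],[-0.08,-0.006,-0.03,0,1],[0,0,0,0,1],[0,0,0,0,1]]]'

```text
t: 13.97
eef_pos: [0.5784, -0.0886, 0.1043]
tool_rot: [0.965, -0.075, 0.251, -0.023]
force: [-0.3, 0.8, 0.0]
gripper_width: 0.0095
gripper_force: 40.0
```

```bash
python3 st.py; python3 go.py "(.0,-.0,-.015)"
```

```text
13.97 [-0.12   0.347  0.318  2.27  -1.408  0.191 -0.216] [ 0.5784 -0.0886  0.1043] [[0.863, -0.132, 0.488], [-0.156, -0.988, 0.007], [0.481, -0.082, -0.873]]
lean 29.2 az 0.9 yaxis z -0.082 y az 172.4 w 0.0095 gf 40.0 f [-0.3  0.8  0. ]
tip [ 0.5563 -0.0831  0.0741] rel hole [ 0.0208 -0.0054 -0.0099] bend [ 0.5676 -0.0825  0.0483] crown [ 0.5801 -0.0944  0.1711]
d [-0.0208  0.0054 -0.0051] tool units [-0.142 -0.015 -0.038]
hook ZYX [-7.1  6.4  4.8]
```

step_arm --steps '[[[-0.075,-0.008,-0.012,0,1],[-0.07,-0.007,-0.012,0,1],[0,0,0,0,1],[0,0,0,0,1]]]'

```text
t: 14.3
eef_pos: [0.5603, -0.0843, 0.1032]
tool_rot: [0.966, -0.074, 0.246, -0.024]
force: [-0.1, -0.0, -0.3]
gripper_width: 0.0098
gripper_force: 40.0
```

```bash
python3 st.py; python3 go.py "(.0,-.0,.0)";  python3 - <<'E'
from h import *
s,Ks,Es=cam("side");t,Kt,Et=cam("top")
p=proj(Ks,Es,(.54,-.078,.1)).astype(int);q=proj(Kt,Et,(.54,-.078,.1)).astype(int);print(p,q,proj(Ks,Es,hook("tip")),proj(Ks,Es,(.5355,-.0777,.084)))
cs=lambda a,c:cv2.resize(a[c[1]-40:c[1]+40,c[0]-35:c[0]+35],(400,457),interpolation=cv2.INTER_CUBIC)
cv2.imwrite("pics/ins.png",np.hstack([cs(s,p),cs(t,q)])[:,:,::-1])
E
```

```text
14.3 [-0.142  0.326  0.338  2.303 -1.408  0.191 -0.215] [ 0.5603 -0.0843  0.1032] [[0.868, -0.132, 0.478], [-0.155, -0.988, 0.01], [0.471, -0.083, -0.878]]
lean 28.6 az 1.2 yaxis z -0.083 y az 172.4 w 0.0098 gf 40.0 f [-0.1 -0.  -0.3]
tip [ 0.5379 -0.0788  0.0733] rel hole [ 0.0024 -0.0011 -0.0107] bend [ 0.5489 -0.0781  0.0474] crown [ 0.5628 -0.0902  0.17  ]
d [-0.0024  0.0011  0.0107] tool units [ 0.019 -0.011 -0.07 ]
hook ZYX [-7.   7.1  4.8]
[264 255] [306 236] [264.388419   261.65902531] [262.98197225 259.15908451]
```

View pics/ins.png

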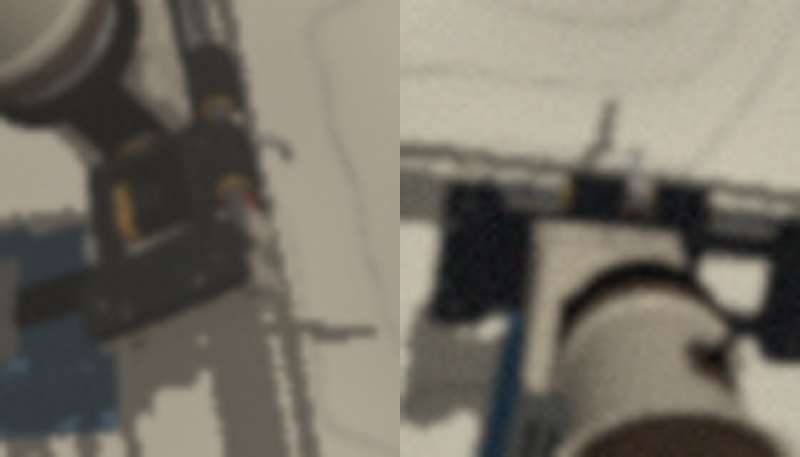

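step_arm --steps '[[[-0.004,-0.005,-0.02,0,1],[0.02,-0.005,-0.04,0,1],[0.02,-0.004,-0.04,0,1],[0,0,0,0,1],[0,0,0,0,1]]]'

```text
t: 14.82
eef_pos: [0.5592, -0.0833, 0.1196]
tool_rot: [0.966, -0.074, 0.246, -0.024]
force: [0.3, 0.4, -0.4]
gripper_width: 0.0094
gripper_force: 40.0
```

```bash
python3 st.py; python3 go.py "(.0,-.0,.02)"; python3 - <<'E'
from h import *
s,Ks,Es=cam("side");p=proj(Ks,Es,(.53,-.078,.09)).astype(int)
h=cv2.cvtColor(s,cv2.COLOR_RGB2HSV);m=(h[...,1]>120)&(h[...,2]>70)&((h[...,0]<10)|(h[...,0]>170));v,u=np.nonzero(m[p[1]-40:p[1]+40,p[0]-40:p[0]+40]);print(p,len(u),list(zip(u+p[0]-40,v+p[1]-40))[:12])
E
```

```text
14.82 [-0.227  0.293  0.429  2.302 -1.241  0.216 -0.387] [ 0.5592 -0.0833  0.1196] [[0.868, -0.131, 0.48], [-0.155, -0.988, 0.01], [0.473, -0.083, -0.877]]
lean 28.7 az 1.2 yaxis z -0.083 y az 172.4 w 0.0094 gf 40.0 f [ 0.3  0.4 -0.4]
tip [ 0.5368 -0.0778  0.0897] rel hole [ 0.0013 -0.0001  0.0057] bend [ 0.5479 -0.0771  0.0638] crown [ 0.5616 -0.0892  0.1864]
d [-0.0013  0.0001  0.0143] tool units [ 0.038 -0.007 -0.088]
hook ZYX [-7.   7.   4.8]
[260 258] 0 []
```

step_arm --steps '[[[0.02,-0.004,-0.04,0,1],[0.02,-0.004,-0.045,0,1],[0,0,0,0,1]]]'

```text
t: 15.12
eef_pos: [0.5584, -0.0835, 0.1339]
tool_rot: [0.966, -0.074, 0.246, -0.024]
force: [0.7, 0.3, -0.8]
gripper_width: 0.0098
gripper_force: 40.0
```

```bash
python3 st.py; python3 go.py; python3 - <<'E'
from h import *
s,Ks,Es=cam("side");cv2.imwrite("pics/s5.png",s[:,:,::-1]);t,Kt,Et=cam("top");cv2.imwrite("pics/t5.png",t[:,:,::-1])
E
```

```text
15.12 [-0.305  0.267  0.515  2.298 -1.112  0.242 -0.518] [ 0.5584 -0.0835  0.1339] [[0.867, -0.132, 0.48], [-0.156, -0.988, 0.009], [0.473, -0.083, -0.877]]
lean 28.7 az 1.1 yaxis z -0.083 y az 172.4 w 0.0098 gf 40.0 f [ 0.7  0.3 -0.8]
tip [ 0.536 -0.078  0.104] rel hole [ 0.0005 -0.0003  0.02  ] bend [ 0.5471 -0.0773  0.0781] crown [ 0.5608 -0.0894  0.2007]
hook ZYX [-7.   7.   4.8]
```

step_arm --steps '[[[0.03,-0.005,-0.06,0,1],[-0.015,-0.007,-0.09,0,1],[-0.015,-0.007,-0.1,0,1],[-0.025,-0.007,-0.1,0,1],[-0.025,-0.006,-0.1,0,1],[0,0,0,0,1]]]'

```text
t: 15.72
eef_pos: [0.5188, -0.0772, 0.1899]
tool_rot: [0.966, -0.073, 0.246, -0.025]
force: [0.1, 0.4, -1.1]
gripper_width: 0.0096
gripper_force: 40.0
```

```bash
python3 st.py; python3 go.py; python3 - <<'E'
from h import *
s,Ks,Es=cam("side");t,Kt,Et=cam("top");b=hook("bend");p=proj(Ks,Es,b).astype(int);q=proj(Kt,Et,b).astype(int);print(p,q)
cs=lambda a,c:cv2.resize(a[c[1]-50:c[1]+50,c[0]-45:c[0]+45],(400,444),interpolation=cv2.INTER_CUBIC)
cv2.imwrite("pics/lift.png",np.hstack([cs(s,p),cs(t,q)])[:,:,::-1])
E
```

```text
15.72 [-0.682  0.062  0.876  2.347 -0.515  0.299 -1.082] [ 0.5188 -0.0772  0.1899] [[0.868, -0.13, 0.479], [-0.154, -0.988, 0.012], [0.472, -0.084, -0.878]]
lean 28.6 az 1.4 yaxis z -0.084 y az 172.5 w 0.0096 gf 40.0 f [ 0.1  0.4 -1.1]
tip [ 0.4964 -0.0717  0.16  ] rel hole [-0.0391  0.006   0.076 ] bend [ 0.5075 -0.071   0.1341] crown [ 0.5212 -0.0832  0.2567]
hook ZYX [-6.9  7.   4.8]
[251 247] [304 245]
```

View pics/lift.png

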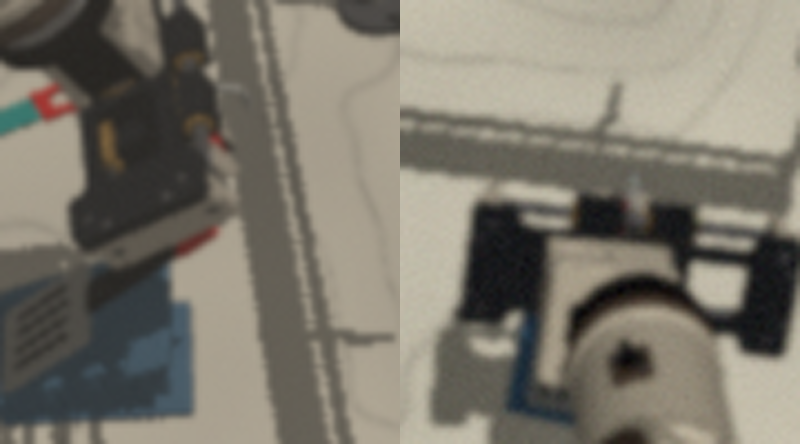

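step_arm --steps '[[[-0.023,-0.011,-0.089,0,1],[-0.023,-0.011,-0.089,0,1],[-0.023,-0.011,-0.089,0,1],[-0.023,-0.011,-0.089,0,1],[-0.023,-0.011,-0.089,0,1],[0,0,0,0,1]]]'

```text
t: 16.32
eef_pos: [0.4756, -0.0673, 0.2387]
tool_rot: [0.966, -0.074, 0.246, -0.025]
force: [0.3, 0.1, -1.4]
gripper_width: 0.0097
gripper_force: 40.0
```

step_arm --steps '[[[0.038,-0.007,-0.07,0,1],[0.038,-0.007,-0.07,0,1],[0.038,-0.007,-0.07,0,1],[0.038,-0.007,-0.07,0,1],[0.038,-0.007,-0.07,0,1],[0,0,0,0,1]]]'

```text
t: 16.82
eef_pos: [0.4781, -0.0673, 0.2993]
tool_rot: [0.966, -0.074, 0.247, -0.025]
force: [0.5, -0.0, -1.9]
gripper_width: 0.0099
gripper_force: 40.0
```

```bash
python3 st.py; python3 go.py
```

```text
16.82 [-0.522 -0.285  0.559  2.287  0.195  0.604 -1.8  ] [ 0.4781 -0.0673  0.2993] [[0.867, -0.131, 0.48], [-0.155, -0.988, 0.012], [0.473, -0.085, -0.877]]
lean 28.7 az 1.4 yaxis z -0.085 y az 172.5 w 0.0099 gf 40.0 f [ 0.5 -0.  -1.9]
tip [ 0.4558 -0.0618  0.2694] rel hole [-0.0797  0.0159  0.1854] bend [ 0.4669 -0.061   0.2435] crown [ 0.4805 -0.0734  0.3661]
hook ZYX [-6.9  7.   4.9]
```

step_arm --steps '[[[0.038,-0.007,-0.07,0,1],[0.038,-0.007,-0.07,0,1],[0.038,-0.007,-0.07,0,1],[0,0,0,0,1],[0,0,0,0,1],[0,0,0,0,1],[0,0,0,0,1],[0,0,0,0,1]]]'

```text
t: 17.48
eef_pos: [0.4762, -0.0674, 0.3327]
tool_rot: [0.966, -0.074, 0.245, -0.024]
force: [0.3, -0.3, -1.5]
gripper_width: 0.0096
gripper_force: 40.0
```

```bash
python3 st.py; python3 go.py; python3 - <<'E'
from h import *
s,Ks,Es=cam("side");t,Kt,Et=cam("top")
d=np.load("w1.npz");K,E=d["K"],d["E"]
def rf(P): v=np.array(P)-[.676,-.026,0];return np.round([v[0]*.989-v[1]*.147,v[0]*.147+v[1]*.989,P[2]],3)
# rail middle from feet, plain hook crown on rail (wrist w1), mug rim centre, bottle cap
print("plain crown",rf(plane(K,E,(538,160),.318)),"red hook",rf(plane(K,E,(293,170),.32)))
print("mug rim",rf(plane(K,E,(243,180),.095)),rf(plane(Kt,Et,(239,163),.095)),"oil cap",rf(plane(K,E,(358,140),.21)),rf(plane(Kt,Et,(291,145),.21)))
b=hook("bend");p=proj(Ks,Es,b).astype(int);print(p)
a=s[p[1]-60:p[1]+90,p[0]-100:p[0]+100];cv2.imwrite("pics/carry.png",cv2.resize(a,(800,600),interpolation=cv2.INTER_CUBIC)[:,:,::-1])
E
```

```text
17.48 [-0.376 -0.299  0.42   2.231  0.128  0.691 -1.743] [ 0.4762 -0.0674  0.3327] [[0.869, -0.131, 0.477], [-0.155, -0.988, 0.011], [0.469, -0.083, -0.879]]
lean 28.5 az 1.3 yaxis z -0.083 y az 172.4 w 0.0096 gf 40.0 f [ 0.3 -0.3 -1.5]
tip [ 0.4537 -0.0619  0.3028] rel hole [-0.0818  0.0158  0.2188] bend [ 0.4647 -0.0612  0.2769] crown [ 0.4788 -0.0734  0.3994]
hook ZYX [-7.   7.2  4.8]
plain crown [ 0.005 -0.088  0.318] red hook [0.001 0.098 0.32 ]
mug rim [0.088 0.167 0.095] [0.074 0.165 0.095] oil cap [0.085 0.023 0.21 ] [0.114 0.007 0.21 ]
[229 208]
```

View pics/carry.png

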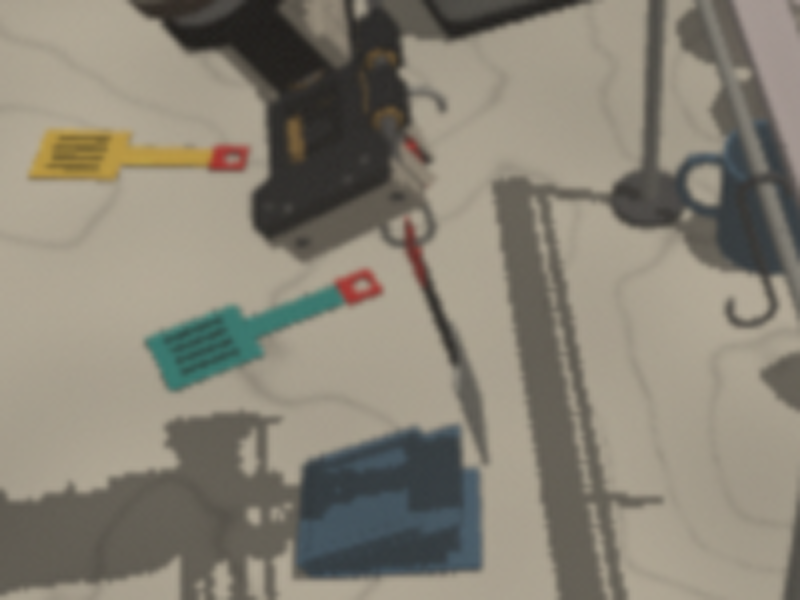

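```bash
cat >> h.py <<'E'
PT["seat"]=(0,0,48.5);PT["free"]=(14,0,39.5)
RU=np.array([.989,-.147,0]);RV=np.array([.147,.989,0]);R0=np.array([.6857,.0432,.315])
def rr(P): d=np.array(P)-R0;return np.round([d@RU*1e3,d@RV*1e3,d[2]*1e3],1)
E
cat > hg.py <<'E'
from h import *
import sys
print("seat",rr(hook("seat")),"free",rr(hook("free")),"bend",rr(hook("bend")))
for a in sys.argv[1:]:
    g=np.array(eval(a))/1e3;P=R0+RU*g[0]+RV*g[1]+[0,0,g[2]];print(a,totool(P-hook("seat")).round(3))
E
python3 hg.py "(-110,0,70)" "(-50,0,24)"
```

```text
seat [-188.2 -145.    77.7] free [-175.4 -143.9   67. ] bend [-202.9 -135.6  -37.5]
(-110,0,70) [ 0.412 -0.951  0.369]
(-50,0,24) [ 0.62  -0.919  0.826]
```

step_arm --steps '[[[0.02,-0.05,0.02,0,1],[0.04,-0.09,0.035,0,1],[0.05,-0.11,0.043,0,1],[0.05,-0.11,0.043,0,1],[0.05,-0.11,0.043,0,1],[0.05,-0.11,0.043,0,1],[0.05,-0.11,0.043,0,1],[0.04,-0.1,0.04,0,1]]]'

```text
t: 18.25
eef_pos: [0.5611, 0.044, 0.3275]
tool_rot: [0.966, -0.074, 0.246, -0.025]
force: [0.7, -0.4, -1.4]
gripper_width: 0.0096
gripper_force: 40.0
```

step_arm --steps '[[[0.035,-0.08,0.032,0,1],[0.025,-0.06,0.02,0,1],[0.012,-0.03,0.01,0,1],[0,0,0,0,1],[0,0,0,0,1]]]'

```text
t: 18.67
eef_pos: [0.5769, 0.0652, 0.3263]
tool_rot: [0.966, -0.074, 0.245, -0.024]
force: [-0.5, -0.5, -1.4]
gripper_width: 0.0097
gripper_force: 40.0
```

```bash
python3 st.py; python3 go.py|tail -1; python3 hg.py "(-50,0,24)"
```

```text
18.67 [-0.451 -0.04   0.229  2.063  0.175  0.636 -2.06 ] [0.5769 0.0652 0.3263] [[0.869, -0.131, 0.477], [-0.155, -0.988, 0.01], [0.47, -0.083, -0.879]]
lean 28.5 az 1.2 yaxis z -0.083 y az 172.4 w 0.0097 gf 40.0 f [-0.5 -0.5 -1.4]
hook ZYX [-7.   7.2  4.8]
seat [-108.4    0.8   70.7] free [-95.6   1.9  60.1] bend [-123.1   10.2  -44.5]
(-50,0,24) [0.197 0.037 0.456]
```

step_arm --steps '[[[0.017,0.003,0.04,0,1],[0.035,0.007,0.08,0,1],[0.04,0.008,0.09,0,1],[0.04,0.008,0.09,0,1],[0.035,0.006,0.08,0,1],[0.02,0.004,0.05,0,1],[0.01,0.001,0.026,0,1],[0,0,0,0,1]]]'

```text
t: 19.33
eef_pos: [0.6348, 0.0552, 0.2792]
tool_rot: [0.966, -0.075, 0.245, -0.024]
force: [-0.1, 0.3, -0.5]
gripper_width: 0.0096
gripper_force: 40.0
```

```bash
python3 st.py; python3 go.py|tail -1; python3 hg.py "(-4,0,24)"; python3 - <<'E'
from h import *
im,K,E=cam("wrist")
p=[proj(K,E,R0+RV*y+np.array([0,0,.0])) for y in(-.06,.0,.06)];print([x.round(1) for x in p],proj(K,E,hook("free")).round(1),proj(K,E,hook("crown")).round(1))
cv2.imwrite("pics/pre.png",cv2.resize(im[60:300,100:420],(800,600),interpolation=cv2.INTER_CUBIC)[:,:,::-1])
E
```

```text
19.33 [-0.408  0.125  0.259  2.009  0.069  0.519 -1.936] [0.6348 0.0552 0.2792] [[0.869, -0.133, 0.477], [-0.156, -0.988, 0.01], [0.47, -0.083, -0.879]]
lean 28.5 az 1.1 yaxis z -0.083 y az 172.4 w 0.0096 gf 40.0 f [-0.1  0.3 -0.5]
hook ZYX [-7.1  7.2  4.8]
seat [-49.6  -0.5  23.6] free [-36.9   0.6  12.9] bend [-64.3   8.8 -91.6]
(-4,0,24) [0.27  0.001 0.141]
[array([434.8, 134.8]), array([281.8, 137.7]), array([138.8, 140.5])] [275.5 222.6] [275.4 252.2]
```

View pics/pre.png

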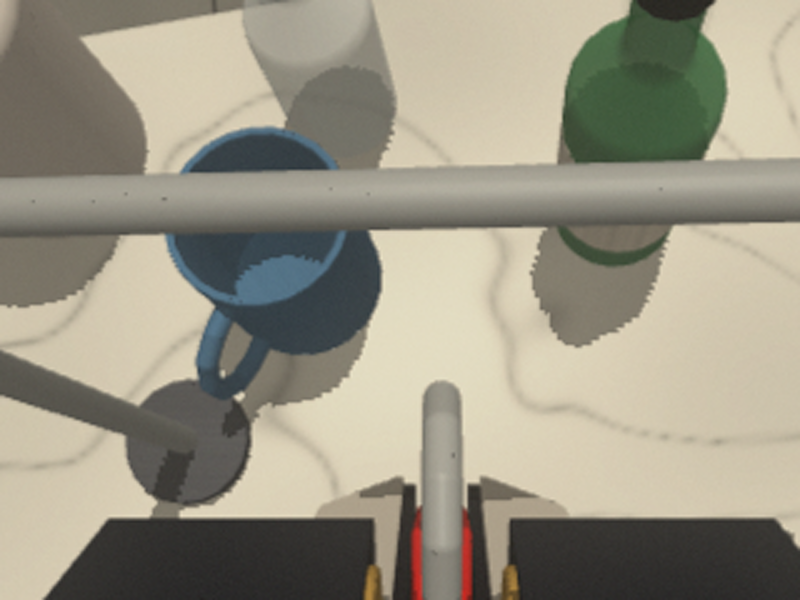

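step_arm --steps '[[[0.03,0,0.015,0,1],[0.05,0,0.026,0,1],[0.06,0,0.032,0,1],[0.06,0,0.032,0,1],[0.04,0,0.021,0,1],[0.03,0,0.015,0,1],[0,0,0,0,1],[0,0,0,0,1]]]'

```text
t: 20.05
eef_pos: [0.6803, 0.0497, 0.2802]
tool_rot: [0.966, -0.074, 0.245, -0.024]
force: [-0.0, 0.6, -1.3]
gripper_width: 0.0099
gripper_force: 40.0
```

```bash
python3 st.py; python3 go.py|tail -1; python3 hg.py "(-1,0,8)" "(0,0,-2)"
```

```text
20.05 [-3.630e-01  2.080e-01  2.510e-01  1.910e+00  1.000e-03  5.340e-01
 -1.855e+00] [0.6803 0.0497 0.2802] [[0.869, -0.132, 0.478], [-0.156, -0.988, 0.01], [0.47, -0.083, -0.879]]
lean 28.5 az 1.2 yaxis z -0.083 y az 172.4 w 0.0099 gf 40.0 f [-0.   0.6 -1.3]
hook ZYX [-7.   7.1  4.8]
seat [-3.9  0.7 24.6] free [ 8.9  1.8 14. ] bend [-18.5  10.1 -90.6]
(-1,0,8) [-0.035  0.014  0.106]
(0,0,-2) [-0.06   0.02   0.168]
```

step_arm --steps '[[[0.015,0,0.008,0,1],[-0.01,0.004,0.03,0,1],[-0.014,0.004,0.03,0,1],[-0.015,0.004,0.03,0,1],[-0.015,0.004,0.03,0,1],[0,0,0,0,1],[0,0,0,0,1]]]'

```text
t: 20.63
eef_pos: [0.6835, 0.0486, 0.2599]
tool_rot: [0.966, -0.074, 0.245, -0.024]
force: [0.6, -0.3, -0.8]
gripper_width: 0.0097
gripper_force: 40.0
```

```bash
python3 st.py; python3 go.py|tail -1; python3 hg.py "(0,0,1)" "(0,0,-2)"
```

```text
20.63 [-0.352  0.238  0.246  1.924 -0.014  0.492 -1.841] [0.6835 0.0486 0.2599] [[0.869, -0.132, 0.477], [-0.155, -0.988, 0.01], [0.47, -0.083, -0.879]]
lean 28.5 az 1.2 yaxis z -0.083 y az 172.4 w 0.0097 gf 40.0 f [ 0.6 -0.3 -0.8]
hook ZYX [-7.   7.2  4.8]
seat [-0.5  0.2  4.3] free [12.3  1.2 -6.3] bend [ -15.2    9.5 -110.9]
(0,0,1) [-0.008  0.003  0.021]
(0,0,-2) [-0.017  0.005  0.038]
```

step_arm --steps '[[[-0.007,0.002,0.014,0,1],[-0.007,0.002,0.012,0,1],[0,0,0,0,1],[0,0,0,0,1]]]'

```text
t: 20.97
eef_pos: [0.6839, 0.0485, 0.2563]
tool_rot: [0.966, -0.074, 0.246, -0.024]
force: [-0.1, -0.1, -1.9]
gripper_width: 0.0097
gripper_force: 40.0
```

```bash
python3 st.py; python3 hg.py "(0,0,-2)"
```

```text
20.97 [-0.351  0.242  0.245  1.928 -0.017  0.482 -1.839] [0.6839 0.0485 0.2563] [[0.868, -0.131, 0.478], [-0.155, -0.988, 0.011], [0.471, -0.083, -0.878]]
lean 28.6 az 1.3 yaxis z -0.083 y az 172.4 w 0.0097 gf 40.0 f [-0.1 -0.1 -1.9]
seat [-0.2  0.   0.7] free [ 12.6   1.1 -10. ] bend [ -14.8    9.4 -114.5]
(0,0,-2) [-0.007  0.002  0.016]
```

step_arm --steps '[[[0,0,0,0,1],[0,0,0,0,1],[0,0,0,0,1],[0,0,0,0,1]]]' --force 3

```text
t: 21.3
eef_pos: [0.6839, 0.0484, 0.2564]
tool_rot: [0.966, -0.074, 0.246, -0.024]
force: [-0.5, 0.3, -2.2]
gripper_width: 0.0097
gripper_force: 3.0
```

step_arm --steps '[[[-0.01,0.001,0.018,0,1],[0.013,0,0.007,0,1],[0.013,0,0.007,0,1],[0.013,0,0.007,0,1],[0,0,0,0,1],[0,0,0,0,1],[0,0,0,0,1],[0,0,0,0,1]]]'

```text
t: 21.97
eef_pos: [0.6888, 0.0481, 0.2542]
tool_rot: [0.966, -0.075, 0.245, -0.025]
force: [-19.4, 2.8, 15.2]
gripper_width: 0.01
gripper_force: 3.0
```

```bash
python3 st.py; python3 hg.py
```

```text
21.97 [-0.343  0.254  0.24   1.917 -0.026  0.483 -1.83 ] [0.6888 0.0481 0.2542] [[0.869, -0.132, 0.476], [-0.157, -0.988, 0.012], [0.469, -0.085, -0.879]]
lean 28.5 az 1.4 yaxis z -0.085 y az 172.4 w 0.01 gf 3.0 f [-19.4   2.8  15.2]
seat [ 5.   0.3 -1.5] free [ 17.7   1.4 -12.1] bend [  -9.9    9.9 -116.6]
```

step_arm --steps '[[[-0.015,0,-0.015,0,1],[0,0,0,0,1],[0,0,0,0,1]]]'

```text
t: 22.22
eef_pos: [0.6872, 0.0482, 0.2541]
tool_rot: [0.966, -0.074, 0.245, -0.024]
force: [-4.6, 1.1, 4.2]
gripper_width: 0.0103
gripper_force: 3.0
```

```bash
python3 st.py; python3 hg.py
```

```text
22.22 [-0.346  0.251  0.242  1.922 -0.022  0.479 -1.833] [0.6872 0.0482 0.2541] [[0.869, -0.131, 0.478], [-0.155, -0.988, 0.011], [0.471, -0.084, -0.878]]
lean 28.6 az 1.3 yaxis z -0.084 y az 172.4 w 0.0103 gf 3.0 f [-4.6  1.1  4.2]
seat [ 3.3  0.2 -1.5] free [ 16.    1.3 -12.2] bend [ -11.4    9.6 -116.7]
```

step_arm --steps '[[[-0.003,0,-0.014,0,1],[0,0,0,0,1],[0,0,0,0,1],[0,0,0,0,1]]]'

```text
t: 22.55
eef_pos: [0.6858, 0.048, 0.2551]
tool_rot: [0.966, -0.074, 0.245, -0.024]
force: [-0.7, 0.6, -1.2]
gripper_width: 0.01
gripper_force: 3.0
```

```bash
python3 st.py; python3 hg.py
```

```text
22.55 [-0.348  0.247  0.243  1.924 -0.02   0.482 -1.835] [0.6858 0.048  0.2551] [[0.869, -0.132, 0.477], [-0.155, -0.988, 0.01], [0.47, -0.083, -0.879]]
lean 28.5 az 1.2 yaxis z -0.083 y az 172.4 w 0.01 gf 3.0 f [-0.7  0.6 -1.2]
seat [ 1.9 -0.1 -0.6] free [ 14.6   1.  -11.2] bend [ -12.8    9.2 -115.7]
```

```bash
python3 - <<'E'
from h import *
im,K,E=cam("wrist");s,Ks,Es=cam("side");p=proj(Ks,Es,R0).astype(int);print(p,proj(K,E,R0))
a=cv2.resize(im[130:290,200:360],(400,400),interpolation=cv2.INTER_CUBIC);b=cv2.resize(s[p[1]-35:p[1]+65,p[0]-50:p[0]+50],(400,400),interpolation=cv2.INTER_CUBIC)
cv2.imwrite("pics/hang.png",np.hstack([a,b])[:,:,::-1])
E
```

```text
[305 152] [275.91397724 262.64160894]
```

View pics/hang.png

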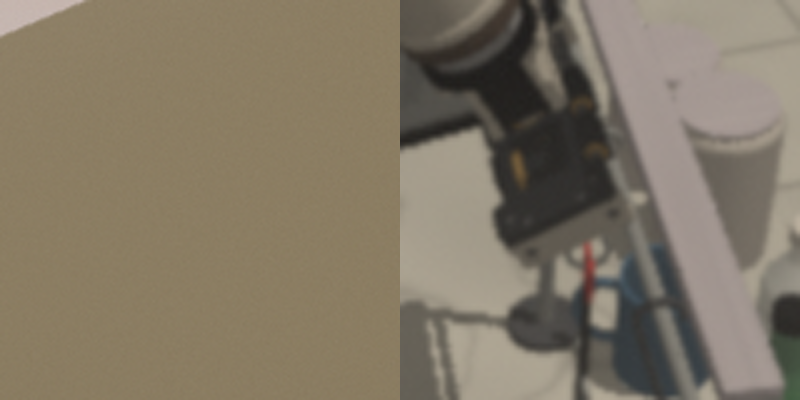

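step_arm --steps '[[[0,0,0,0,0.7],[0,0,0,0,0.7],[0,0,0,0,0.6],[0,0,0,0,0.5],[0,0,0,0,0.3],[0,0,0,0,0.3],[0,0,0,0,0.3],[0,0,0,0,0.3]]]'

```text
t: 23.32
eef_pos: [0.686, 0.0481, 0.2558]
tool_rot: [0.966, -0.074, 0.246, -0.024]
force: [-0.0, -0.1, 0.9]
gripper_width: 0.0319
gripper_force: 0.0
```

```bash
python3 st.py
```

```text
23.32 [-0.348  0.246  0.244  1.924 -0.02   0.482 -1.835] [0.686  0.0481 0.2558] [[0.868, -0.131, 0.478], [-0.155, -0.988, 0.011], [0.471, -0.083, -0.878]]
lean 28.6 az 1.3 yaxis z -0.083 y az 172.4 w 0.0319 gf 0.0 f [-0.  -0.1  0.9]
```

step_arm --steps '[[[0,0,-0.04,0,0.3],[0,0,-0.1,0,0.3],[0,0,-0.15,0,0.3],[0,0,-0.15,0,0.3],[0,0,-0.15,0,0.3],[0,0,-0.15,0,0.3],[-0.1,0,-0.15,0,0.3],[0,0,0,0,0.3]]]'

```text
t: 23.98
eef_pos: [0.608, 0.0494, 0.3701]
tool_rot: [0.966, -0.074, 0.248, -0.026]
force: [-0.1, -0.2, -0.7]
gripper_width: 0.032
gripper_force: 0.0
```

step_arm --steps '[[[0,0,0,0,0.3],[0,0,0,0,0.3],[0,0,0,0,0.3],[0,0,0,0,0.3],[0,0,0,0,0.3],[0,0,0,0,0.3],[0,0,0,0,0.3],[0,0,0,0,0.3]]]'

```text
t: 24.65
eef_pos: [0.6092, 0.0489, 0.3656]
tool_rot: [0.966, -0.074, 0.245, -0.024]
force: [0.5, -0.6, 0.1]
gripper_width: 0.0321
gripper_force: 0.0
```

```bash
python3 st.py; cat > sw.py <<'E'
from h import *
def red(im,c,w):
    x0,y0=c[0]-w,c[1]-w;h=cv2.cvtColor(im[y0:c[1]+w,x0:c[0]+w],cv2.COLOR_RGB2HSV);m=((h[...,1]>130)&(h[...,2]>50)&((h[...,0]<10)|(h[...,0]>170))).astype(np.uint8)
    n,l,st,ce=cv2.connectedComponentsWithStats(m);return [(int(st[i,4]),*(ce[i]+[x0,y0]).round(1)) for i in range(1,n) if st[i,4]>4]
for k in range(6):
    s,Ks,Es=cam("side");g=proj(Ks,Es,R0-[0,0,.05]).astype(int);print(round(env.state()["t"],2),red(s,g,40))
print("exp sleeve",proj(Ks,Es,R0-[.0017,0,.0485]).round(1),"exp turner red end",proj(Ks,Es,R0-[0,0,.123]).round(1))
E
python3 sw.py
```

```text
24.65 [-0.417 -0.014  0.251  1.947  0.11   0.717 -1.954] [0.6092 0.0489 0.3656] [[0.869, -0.132, 0.478], [-0.155, -0.988, 0.01], [0.471, -0.083, -0.878]]
lean 28.5 az 1.2 yaxis z -0.083 y az 172.4 w 0.0321 gf 0.0 f [ 0.5 -0.6  0.1]
24.7 [(24, np.float64(303.8), np.float64(166.3))]
24.75 [(22, np.float64(303.6), np.float64(166.2))]
24.8 [(22, np.float64(303.6), np.float64(166.2))]
24.85 [(23, np.float64(303.7), np.float64(166.3))]
24.9 [(24, np.float64(303.6), np.float64(166.5))]
24.95 [(23, np.float64(303.6), np.float64(166.7)), (5, np.float64(303.8), np.float64(186.8))]
exp sleeve [304.1 167. ] exp turner red end [303.3 188. ]
```

```bash
python3 - <<'E'
from h import *
s,Ks,Es=cam("side");c=proj(Ks,Es,R0-[0,0,.26]).astype(int);print(c)
tp=None
for k in range(90):
    s,Ks,Es=cam("side")
    g=cv2.cvtColor(s,cv2.COLOR_RGB2GRAY)[c[1]-30:c[1]+25,c[0]-30:c[0]+30].astype(np.float32)
    if tp is None: tp=g
    if k%6==0: print(round(env.state()["t"],2),np.round(cv2.phaseCorrelate(tp,g)[0],2),round(float(np.abs(g-tp).mean()),2))
E
python3 sw.py | tail -2
```

```text
[300 222]
25.05 [0. 0.] 0.0
25.35 [-0.07 -0.02] 0.88
25.65 [ 0.42 -0.22] 4.25
25.95 [ 0.23 -0.09] 1.9
26.25 [ 0.1  -0.01] 0.89
26.55 [ 0.23 -0.23] 2.72
26.85 [ 0.29 -0.13] 2.36
27.15 [ 0.22 -0.  ] 1.9
27.45 [ 0.17 -0.15] 2.1
27.75 [ 0.23 -0.12] 1.93
28.05 [ 0.22 -0.09] 1.94
28.35 [ 0.2  -0.14] 2.08
28.65 [ 0.19 -0.11] 1.91
28.95 [ 0.2  -0.11] 2.03
29.25 [ 0.17 -0.13] 2.1
29.8 [(23, np.float64(303.6), np.float64(166.7)), (6, np.float64(303.7), np.float64(186.8))]
exp sleeve [304.1 167. ] exp turner red end [303.3 188. ]
```

The swaying has died out, and the hook and turner hang where expected. I'm handing the job in.

```bash
python3 -c "
from rig import job_done
print(job_done())"
```

```text
the job is handed in; nothing more can be done
None
```

The turner now hangs still from the red-sleeved hook on the rail, with the gripper clear of it. I handed the job in at about 30 s of the 72 s allowed, and no verdict was returned.

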